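# Load a slide cassette under the dock's gravity catch

## Task

Press the slide cassette's raised cover fully down, then slide the cassette front end first along the worktop into the dock so that its own front edge lifts the hinged catch, and push on until the catch drops down behind the cassette. Keep the cassette upright, do not touch the catch with the gripper or arm, leave the other things alone, and let go at the end.

Things in the scene. Friction and masses are not known exactly. Their poses are not given: they have to be found in the camera images.
- cassette_center (a point): Slide cassette: loose grey plastic block, 130 (x) x 90 (y) x 40 mm high, about 0.35 kg, black ribs on its sides, standing on the worktop. The point is the block's centre, 20 mm above its underside. Its x axis points to the front end, which enters the dock first; z is up. Its top is plain along both long sides, more than 22 mm from the centre line.
- cassette_grip (a point): Upright handle fixed on the cassette near its rear end: a grey fin, 14 mm thick (cassette x), 36 mm wide (y), its top 89 mm above the underside. The point lies inside the fin, 70 mm above the underside, 43 mm behind the block's centre; axes as the cassette's. Grip it across its 14 mm thickness.
- cover_top (a point): White push-down cover in the cassette's top, in front of the handle: a plate 75 (x) x 40 (y) mm. The point is the centre of its top face, 17.5 mm ahead of the block's centre; when fully down this face is 43 mm above the cassette's underside.
- cover (a joint): Height of the cover above its fully-down position, m (0 = fully seated, at most 0.012). It starts 8 to 11.5 mm high, is held by a friction fit of about 5 N and stays where it is pushed.
- dock: Loading dock: an aluminium guide fixed on the worktop, without a floor (the cassette slides on the worktop). Origin on the worktop, on the lane's centre line, at the plane of the catch's holding face; x points the way in, z up. Two straight rails, 96 mm apart inside, 22 mm high, 6 mm thick, run from x = -70 to 140 mm. Loaded, the cassette's centre is at x = 65 to 69 mm.
- dock_mouth (a point): Middle of the dock's mouth, on the worktop, at dock x = -110 mm, axes as the dock's. From x = -70 mm to here the rails flare outward to about 130 mm apart.
- dock_hood (a point): Middle of the hood's front lower edge, at dock x = 98 mm, 47 mm above the worktop. The hood (4 mm thick) spans the lane from there to the end wall, whose inner face is at dock x = 134 mm. A cassette with its cover fully down passes below it with 4 mm to spare; with the cover raised it is blocked.
- catch (a joint): Gravity catch, a bent steel strip hinged on the outside of the dock's +y rail, rad: 0 = down at rest, grows as its free end rises (limit 0.9); falls by its own weight. Hinge along the dock's y, at dock x = 70, z = 30 mm. Its arm runs back toward the mouth to a nose that reaches over the lane's +y side.
- catch_tip (a point): Lower edge of the catch's holding face, middle of the nose, 27 mm above the worktop at rest, at dock x = 0, y = 44 mm. The nose covers dock y = 26 to 62 mm; its sloping underside rises from here to 47 mm high at x = -48 mm, so that a cassette pushed in lifts it (to about 0.19 rad, about 1 N). The upright holding face drops behind the cassette's rear end.
- strip_analyser: Bystander: white wedge-shaped desk reader with keypad, 144x125x66 mm, origin at the centre of its underside. Leave it where it is.
- tape_roll: Bystander: tan tape roll, 96x94x48 mm, origin at the centre of its underside. Leave it where it is.
- slide_box: Bystander: flat blue box, 75x102x33 mm, origin at the centre of its underside. Leave it where it is.
- pulse_reader: Bystander: small white rounded reader, 111x85x48 mm, origin at the centre of its underside. Leave it where it is.

How it is judged:
By the outcome, as a careful person would: the job done as asked, in the order asked, and still so for the second after the job is handed in, with the robot touching nothing.
It also fails if it takes over 64 s, if anything falls off the work surface, if the arm or the gripper's body presses on something with over 40 N, if the wrist force passes 120 N, or if a joint passes its speed limit or range.

## Robot

A 6-joint arm with a two-finger parallel gripper is mounted at the origin on a cart in front of the work surface, level with it; the furniture and walls round the work are solid. World frame = base frame: x ahead of the robot, y to its left, z up, the work surface at z = 0. Lengths are in m, angles in rad, forces in N, time in s.
With the tool pointing down it reaches from about 0.35 to 0.975 m from the base axis. Payload 4.9 kg.
Tool frame: the origin (TCP) lies at the very end of the fingers, on their centre line; the grasp point (between the pads) lies 19 mm behind it (manip.hold_point_z is the distance from the TCP to the grasp point, in m); z points along the fingers, x is the direction in which the jaws open and shut, and the axes are right-handed (so a half turn about z gives the same grasp; the last joint's range is limited). The gripper opens to 85 mm and grips with 20 to 120 N. Pads are 22 mm wide; open, the fingers measure 114 mm over their backs; the gripper's body (76 mm by 85 mm) begins 54 mm behind the grasp point. The pads swing forward as they close: fully open they stand 13 mm farther back than shut.
Start: joints at [-0.119, 0.053, 1.613, -0, 1.476, -0.119], TCP at [0.625, 0, 0.231] pointing down, gripper open.
Joint ranges: [-3.01, 3.01], [-1.01, 2.22], [0.06, 2.58], [-1.02, 4.17], [0.09, 2.62], [-3.14, 3.14]. Speed limits (rad/s): [2.57, 2.57, 3.14, 3.14, 3.14, 3.14].

## Interface

Orientations are given as a unit quaternion [w, x, y, z].
In Python, from plant import manip gives the robot as it stands.
- The arm moves only by the shell command python3 -m handwheel 'ROWS' [OPENING]. ROWS is JSON, a list of rows, each an object of numbers: "dx", "dy", "dz": the shift along the tool's x, y, z in m; "ax", "ay", "az": the turn, a rotation vector about the tool's x, y, z in rad. In form: [{"dx": .., "dy": .., "dz": .., "ax": .., "ay": .., "az": ..}, ...]. A call has 1 to 5 rows; each row is the pose to reach, as a shift and turn from the pose commanded when the call began, along the tool's axes at that moment; what a row does not reach only later rows make up. A row lasts 1/8 s, in which the tool goes at most 62.5 mm and 10.7 degrees, less where a joint would pass 70% of its speed; a pose out of reach is approached as far as the arm can. A call with a gripper value outside its range is refused whole. OPENING is the closure in counts, from 0 (fully open) to 255 (shut), set as the call begins (- or left out, the last holds). The fingers move at their own pace and stop on an object; the grip force is fixed at half the most. Time passes only in rows, so rows that repeat a pose let the fingers close. It gives the time, the measured TCP pose, the force and the opening at its end, in the units of the state.
- manip.state(): the state, without advancing time (a new reading comes with each control period).
- manip.grab_frame(name): name is "scene" or "side" or "wrist"; returns a dict with "image" (384x512x3 uint8, blue, green, red), "z_map" (384x512 float32, m along the optical axis (not along the pixel's ray), 0 where there is no reading), "K" (3x3 intrinsics, pixels), "xyz" and "rotation" of the camera in the world. Camera axes: x right, y up, looking along -z (the intrinsics and any distortion apply to the point x, -y, -z); pixel columns grow to the right and rows downward; lengths in m; the calibration is good to about 2 mm. The wrist camera is an equidistant fisheye: a pixel r from the principal point sees the ray r / f radians off the axis. A picture is of the moment at which its call begins.
- manip.job_done(): hands the job in, once; it reports no verdict.
The state is a dict: "time": time; "joint_pos": joint angles; "joint_vel": joint speeds; "joint_efforts": joint torques, N m; "tool_pos": TCP position; "tool_rot": TCP orientation; "contact_force": force on the tool from outside, world axes, zero at the start; "ft_torque": the same for the moment, N m; "gripper_width": opening from 0.0 (shut) to 1.0 (fully open).
Only numpy, scipy, OpenCV 4.12 (cv2) and the standard library are available. Lean on these libraries where they do the work, as an engineer would, in place of code of your own. Each camera call takes 0.05 s, during which the arm holds its last target.

## Working session

There is one attempt and no reset: what is moved stays moved. The work goes in short steps, Python scripts to look and compute and a shell command to move; the robot and the scene stay as the last step left them, time stands still between calls to the robot, and variables do not carry over. Pictures are saved under pics/ and viewed, and the job is handed in when it is done.

```bash
mkdir -p pics; ls; python3 - <<'E'
from plant import manip
import cv2
print(manip.state())
for n in ("scene","side","wrist"):
    f=manip.grab_frame(n)
    cv2.imwrite(f"pics/a_{n}.png",f["image"])
    print(n,f["K"],f["xyz"],f["rotation"], {k:v for k,v in f.items() if k not in("image","z_map","K","xyz","rotation")})
E
```

```text
pics
{'time': 0.0, 'joint_pos': array([-1.19018047e-01,  5.33572067e-02,  1.61432067e+00,  3.46628890e-05,
        1.47599909e+00, -1.19000988e-01]), 'joint_vel': array([ 0.00079877, -0.00219361,  0.00087396,  0.00102979, -0.00192423,
        0.00064006]), 'joint_efforts': array([ 2.70554956e-04, -3.93670499e+01, -3.70175600e+01, -1.62778279e-04,
        6.93513779e-03, -6.06393527e-06]), 'tool_pos': array([6.24366859e-01, 7.45633741e-05, 2.30046877e-01]), 'tool_rot': array([-1.40864034e-04,  9.99999457e-01, -1.01876356e-05, -1.03273819e-03]), 'contact_force': array([-0.54101752, -0.82596313,  0.30717637]), 'ft_torque': array([-0.05065917,  0.0004889 ,  0.02573545]), 'gripper_width': 1.004819690564659}
scene [[391.54557071   0.         251.98654793]
 [  0.         391.54557071 194.01772895]
 [  0.           0.           1.        ]] [-0.29990638 -0.51984503  1.02846977] [ 0.81501216  0.34712315 -0.18904798 -0.42369984] {}
side [[499.86152072   0.         257.76920518]
 [  0.         499.86152072 194.65842995]
 [  0.           0.           1.        ]] [-0.47057062  0.23371598  1.39402683] [-0.61010997 -0.20779624  0.25265071  0.72163299] {}
wrist [[297.31863964   0.         253.00852855]
 [  0.         297.31863964 194.45608574]
 [  0.           0.           1.        ]] [0.62549578 0.06816844 0.37379082] [ 9.90372391e-01 -1.38427327e-01  6.27690740e-04 -9.45697678e-05] {}
```

View pics/a_scene.png

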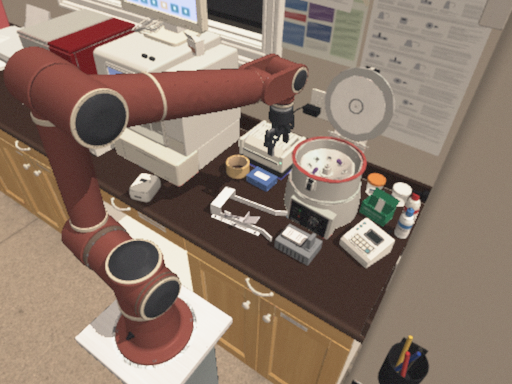

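View pics/a_side.png

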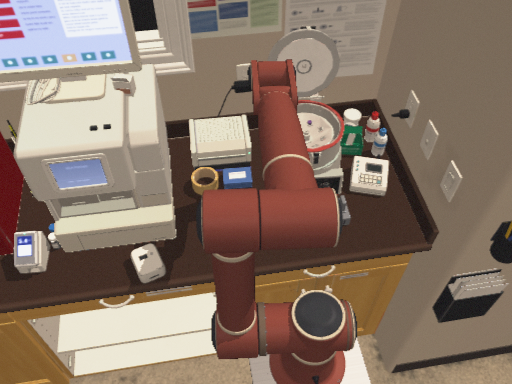

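View pics/a_wrist.png

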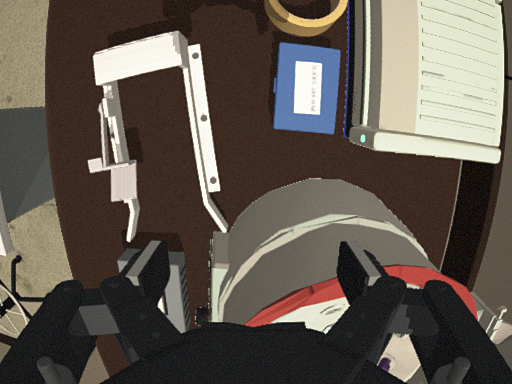

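```bash
python3 - <<'E'
import cv2
a=cv2.imread("pics/a_scene.png")
cv2.imwrite("pics/b_scene.png",cv2.resize(a[170:290,190:350],None,fx=5,fy=5,interpolation=cv2.INTER_CUBIC))
a=cv2.imread("pics/a_wrist.png")
cv2.imwrite("pics/b_wrist.png",cv2.resize(a[180:384,50:300],None,fx=2.9,fy=2.9,interpolation=cv2.INTER_CUBIC))
E
```

```text
(no output)
```

View pics/b_scene.png

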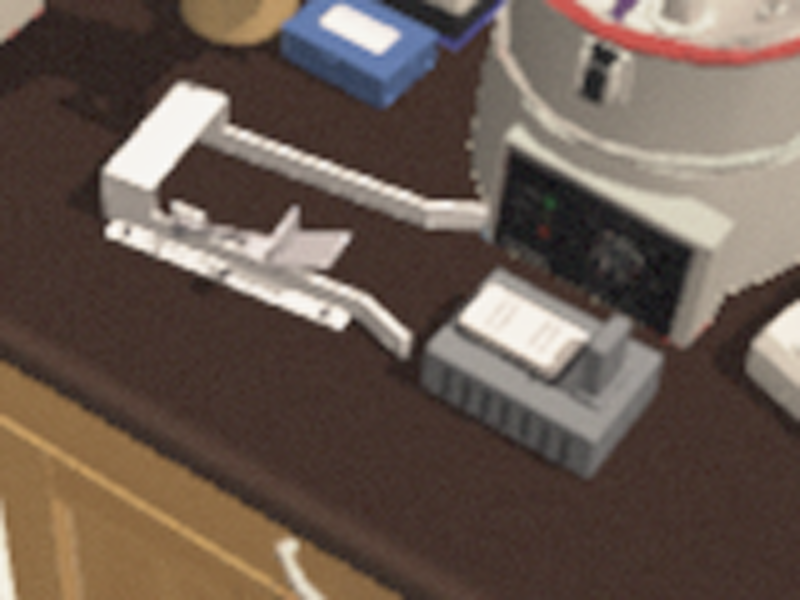

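View pics/b_wrist.png

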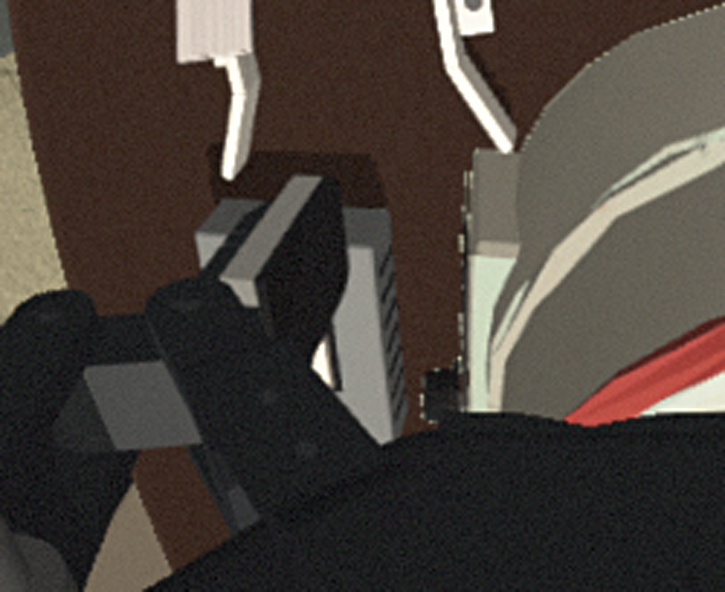

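```bash
cat > h.py <<'E'
import numpy as np, cv2
from scipy.spatial.transform import Rotation as R
def q2R(q): return R.from_quat([q[1],q[2],q[3],q[0]]).as_matrix()
def cloud(f):
    K=f["K"]; z=f["z_map"]; h,w=z.shape
    u,v=np.meshgrid(np.arange(w),np.arange(h))
    P=np.stack([(u-K[0,2])/K[0,0]*z,-(v-K[1,2])/K[1,1]*z,-z],-1)
    return P@q2R(f["rotation"]).T+f["xyz"]
def ray(f,u,v,fish=False):
    K=f["K"]; x=(u-K[0,2])/K[0,0]; y=(v-K[1,2])/K[1,1]
    if fish:
        r=np.hypot(x,y); s=np.sin(r)/max(r,1e-9); d=np.array([x*s,-y*s,-np.cos(r)])
    else: d=np.array([x,-y,-1.])
    return np.array(f["xyz"]), q2R(f["rotation"])@d
def onz(f,u,v,z,fish=False):
    o,d=ray(f,u,v,fish); return o+d*(z-o[2])/d[2]
def proj(f,P,fish=False):
    p=(np.array(P)-f["xyz"])@q2R(f["rotation"]); p=np.array([p[0],-p[1],-p[2]])
    K=f["K"]
    if fish:
        th=np.arctan2(np.hypot(p[0],p[1]),p[2]); n=np.hypot(p[0],p[1])
        x,y=p[0]/n*th,p[1]/n*th
    else: x,y=p[0]/p[2],p[1]/p[2]
    return x*K[0,0]+K[0,2], y*K[1,1]+K[1,2]
E
python3 - <<'E'
from h import *
from plant import manip
import pickle
f=manip.grab_frame("scene"); pickle.dump(f,open("scene.pkl","wb"))
w=manip.grab_frame("wrist"); pickle.dump(w,open("wrist.pkl","wb"))
P=cloud(f)
# bench height check
def orig(x,y): return 190+x/5,170+y/5
names={"casS rearR":(660,352),"rear bottomfront":(585,475),"topfrontL":(425,352),"top front R":(500,270),"top rear near":(592,437),"coverL":(458,322),"cover front":(497,277),"cover rear R":(590,330),"cover rear":(548,372),"fin top a":(620,325),"catch nose":(345,235),"nose tip":(290,265),"bench":(300,450),"panel bl":(490,240),"panel br":(685,340), "hood c":(180,130),"railR far":(300,150),"railRbend":(430,212),"railRend":(485,218),"railLend":(405,350)}
for n,(x,y) in names.items():
    u,v=orig(x,y); ui,vi=int(round(u)),int(round(v)); print(n,(ui,vi),P[vi,ui].round(4))
E
```

```text
casS rearR (322, 240) [ 0.5518 -0.2375  0.0009]
rear bottomfront (307, 265) [ 0.4276 -0.2473  0.005 ]
topfrontL (275, 240) [ 0.431  -0.122   0.0388]
top front R (290, 224) [ 0.5584 -0.1077 -0.0072]
top rear near (308, 257) [ 0.4341 -0.2433  0.0366]
coverL (282, 234) [ 0.4557 -0.1326  0.0525]
cover front (289, 225) [ 0.5157 -0.1249  0.0372]
cover rear R (308, 236) [ 0.5107 -0.2013  0.0365]
cover rear (300, 244) [ 0.458  -0.1997  0.0463]
fin top a (314, 235) [ 0.4852 -0.2306  0.0857]
catch nose (259, 217) [ 0.5189 -0.0008 -0.0026]
nose tip (248, 223) [ 0.4439 -0.0048  0.035 ]
bench (250, 260) [ 0.3444 -0.0831 -0.0047]
panel bl (288, 218) [ 0.5602 -0.0963  0.0154]
panel br (327, 238) [ 0.5608 -0.2501  0.0113]
hood c (226, 196) [0.4938 0.1275 0.0504]
railR far (250, 200) [ 0.5726  0.0762 -0.0033]
railRbend (276, 212) [ 0.5591 -0.0467  0.0171]
railRend (287, 214) [ 0.568  -0.0868  0.0235]
railLend (271, 240) [ 0.4528 -0.0947 -0.0015]
```

```bash
python3 - <<'E'
from h import *
import pickle
f=pickle.load(open("scene.pkl","rb")); P=cloud(f)
for u,v in [(295,160),(330,180),(360,170),(320,190),(292,205),(293,198),(333,215),(333,230),(310,205),(380,240),(360,240)]: print(u,v,P[v,u].round(3))
m=(f["z_map"]>0)
for x0 in np.arange(.35,.9,.05):
    row=[]
    for y0 in np.arange(-.5,.3,.05):
        s=m&(abs(P[...,0]-x0-.025)<.025)&(abs(P[...,1]-y0-.025)<.025)
        row.append(round(float(P[...,2][s].max()),2) if s.any() else None)
    print(round(x0,2),row)
E
```

```text
295 160 [ 0.631 -0.063  0.215]
330 180 [ 0.608 -0.204  0.215]
360 170 [ 0.709 -0.261  0.216]
320 190 [ 0.593 -0.182  0.172]
292 205 [ 0.568 -0.102  0.077]
293 198 [ 0.581 -0.096  0.097]
333 215 [ 0.589 -0.244  0.097]
333 230 [ 0.599 -0.253  0.019]
310 205 [ 0.58  -0.162  0.102]
380 240 [ 0.614 -0.406  0.058]
360 240 [ 0.584 -0.352  0.048]
0.35 [0.32, 0.0, 0.01, 0.0, 0.0, 0.0, 0.0, 0.0, 0.0, 0.6, 0.61, 0.0, 0.0, 0.01, 0.0, 0.0]
0.4 [0.08, 0.0, 0.0, 0.0, 0.01, 0.05, 0.04, 0.04, 0.02, 0.59, 0.6, 0.04, 0.05, 0.05, 0.0, 0.0]
0.45 [0.08, 0.0, 0.0, 0.0, 0.0, 0.09, 0.05, 0.06, 0.02, 0.57, 0.58, 0.56, 0.05, 0.05, 0.0, 0.0]
0.5 [0.08, 0.04, 0.05, 0.03, 0.0, 0.06, 0.08, 0.04, 0.0, 0.56, 0.56, 0.56, 0.05, 0.05, 0.0, 0.01]
0.55 [0.08, 0.06, 0.06, 0.05, 0.1, 0.22, 0.22, 0.22, 0.55, 0.56, 0.55, 0.56, 0.0, 0.0, 0.0, 0.0]
0.6 [0.08, 0.07, 0.07, 0.06, 0.22, 0.22, 0.22, 0.22, 0.55, 0.55, 0.55, 0.55, 0.03, 0.05, 0.05, 0.0]
0.65 [0.25, 0.24, 0.06, 0.07, 0.22, 0.22, 0.18, 0.19, 0.52, 0.34, 0.3, 0.03, 0.04, 0.05, 0.05, 0.05]
0.7 [0.12, 0.13, 0.05, 0.05, 0.22, 0.21, 0.19, 0.19, 0.19, 0.22, 0.11, 0.11, 0.11, 0.11, 0.12, 0.11]
0.75 [0.1, 0.13, 0.08, 0.08, 0.22, 0.22, 0.21, 0.19, 0.22, 0.22, 0.12, 0.13, 0.12, 0.12, 0.12, 0.11]
0.8 [0.11, 0.13, 0.08, 0.07, 0.37, 0.41, 0.38, 0.38, 0.35, None, 0.12, 0.13, 0.13, 0.13, 0.13, None]
0.85 [-0.0, 0.07, 0.07, 0.07, 0.42, 0.46, 0.48, 0.47, 0.45, 0.4, 0.11, 0.13, None, 0.13, 0.13, None]
```

```bash
python3 -m handwheel '[{"dz":-0.06},{"dz":-0.10,"dy":0.03},{"dx":-0.04,"dy":0.08,"dz":-0.10},{"dx":-0.08,"dy":0.13,"dz":-0.10},{"dx":-0.12,"dy":0.17,"dz":-0.10}]' 0
python3 -m handwheel '[{"dy":0.05},{"dy":0.10},{"dy":0.13},{"dy":0.13},{"dy":0.13}]'
python3 - <<'E'
from h import *
from plant import manip
import pickle
w=manip.grab_frame("wrist"); pickle.dump(w,open("wrist2.pkl","wb")); cv2.imwrite("pics/c_wrist.png",w["image"])
f=manip.grab_frame("scene"); pickle.dump(f,open("scene2.pkl","wb")); cv2.imwrite("pics/c_scene.png",f["image"])
s=manip.grab_frame("side"); pickle.dump(s,open("side2.pkl","wb")); cv2.imwrite("pics/c_side.png",s["image"])
E
```

```text
invalid input at $[0]: expected keys dx, dy, dz, ax, ay, az
invalid input at $[0]: expected keys dx, dy, dz, ax, ay, az
```

View pics/c_wrist.png

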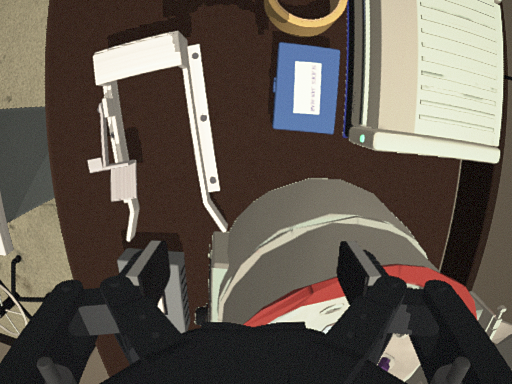

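View pics/c_side.png

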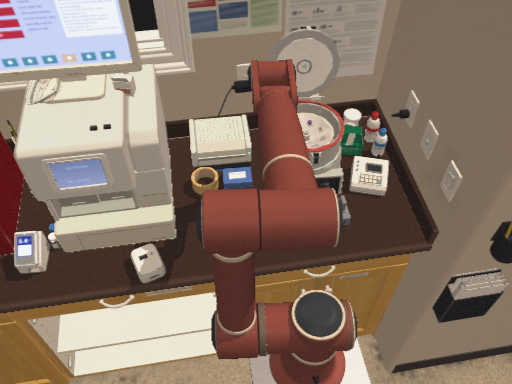

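View pics/c_scene.png

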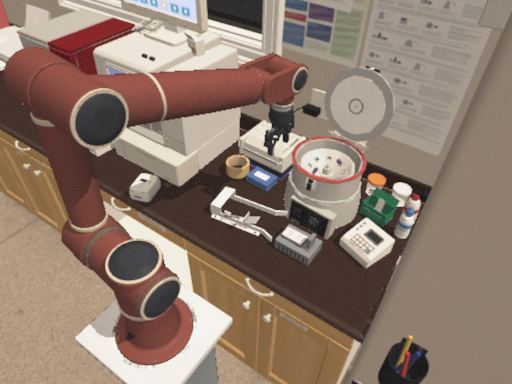

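All six keys are required, so both calls were refused and nothing moved. Repeating with full rows.

```bash
python3 -m handwheel '[{"dx":0,"dy":0,"dz":-0.06,"ax":0,"ay":0,"az":0},{"dx":0,"dy":0.03,"dz":-0.10,"ax":0,"ay":0,"az":0},{"dx":-0.04,"dy":0.07,"dz":-0.10,"ax":0,"ay":0,"az":0},{"dx":-0.08,"dy":0.11,"dz":-0.10,"ax":0,"ay":0,"az":0},{"dx":-0.12,"dy":0.15,"dz":-0.10,"ax":0,"ay":0,"az":0}]' 0
python3 -m handwheel '[{"dx":0,"dy":0.06,"dz":0,"ax":0,"ay":0,"az":0},{"dx":0,"dy":0.12,"dz":0,"ax":0,"ay":0,"az":0},{"dx":0,"dy":0.15,"dz":0,"ax":0,"ay":0,"az":0},{"dx":0,"dy":0.15,"dz":0,"ax":0,"ay":0,"az":0}]'
python3 - <<'E'
from h import *
from plant import manip
import pickle
w=manip.grab_frame("wrist"); pickle.dump(w,open("wrist2.pkl","wb")); cv2.imwrite("pics/d_wrist.png",w["image"])
f=manip.grab_frame("scene"); pickle.dump(f,open("scene2.pkl","wb")); cv2.imwrite("pics/d_scene.png",f["image"])
E
```

```text
time: 1.02
tool_pos: [0.5038, -0.151, 0.3315]
tool_rot: [0.0, 1.0, 0.0, 0.0]
contact_force: [-0.0, -0.0, 0.4]
gripper_width: 0.998
time: 1.52
tool_pos: [0.5045, -0.3018, 0.3308]
tool_rot: [-0.0, 1.0, -0.002, -0.0]
contact_force: [0.0, -0.4, -0.1]
gripper_width: 0.997
```

View pics/d_wrist.png

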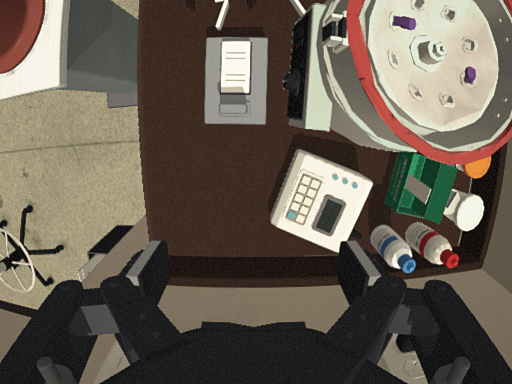

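```bash
python3 - <<'E'
import cv2
a=cv2.imread("pics/d_wrist.png")
cv2.imwrite("pics/e_wrist.png",cv2.resize(a[28:133,190:330],None,fx=5.6,fy=5.6,interpolation=cv2.INTER_CUBIC))
a=cv2.imread("pics/a_wrist.png")
cv2.imwrite("pics/f_wrist.png",cv2.resize(a[20:250,80:240],None,fx=2.6,fy=2.6,interpolation=cv2.INTER_CUBIC))
E
```

```text
(no output)
```

View pics/e_wrist.png

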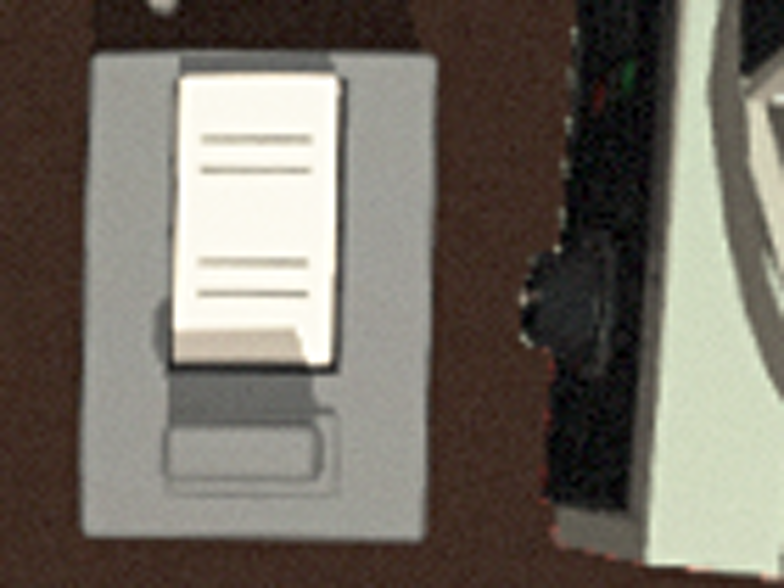

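View pics/f_wrist.png

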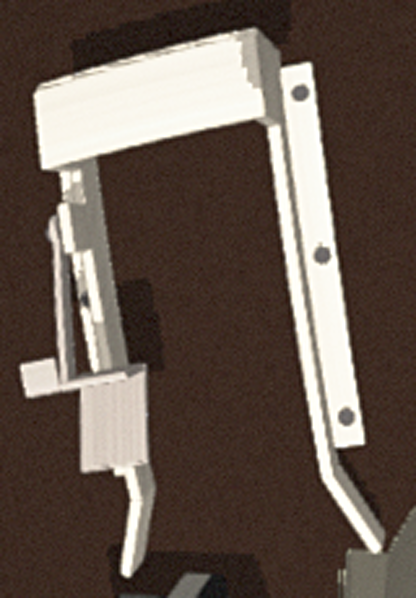

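```bash
python3 - <<'E'
from h import *
import pickle
w2=pickle.load(open("wrist2.pkl","rb")); w=pickle.load(open("wrist.pkl","rb"))
e=lambda x,y:(190+x/5.6,28+y/5.6)
g=lambda x,y:(80+x/2.6,20+y/2.6)
print("cam",w2["xyz"],w2["rotation"])
C=[onz(w2,*e(*p),.040,True)[:2] for p in [(93,52),(436,55),(425,541),(82,536)]]
C=np.array(C);print("cassette",C.round(4).tolist(),"c",C.mean(0).round(4))
d=(C[0]+C[1]-C[2]-C[3])/2; print("len",np.linalg.norm(d),"psi",np.degrees(np.arctan2(d[1],d[0])))
d=(C[1]+C[2]-C[0]-C[3])/2; print("wid",np.linalg.norm(d),"psi",np.degrees(np.arctan2(d[1],d[0])))
for z in(.052,):
    V=np.array([onz(w2,*e(*p),z,True)[:2] for p in [(180,73),(341,75),(334,369),(172,363)]]);print("cover",V.round(4).tolist(),V.mean(0).round(4))
    for i in range(4): print(np.linalg.norm(V[i]-V[(i+1)%4]).round(4),end=" ")
F=np.array([onz(w2,*e(*p),.089,True)[:2] for p in [(165,424),(320,426),(318,480),(165,478)]]);print("fin",F.round(4).tolist(),F.mean(0).round(4))
for n,p,z in [("railR in far",(271,125),.022),("railR in bend",(323,470),.022),("flare end in",(373,552),.022),("flange corner",(362,443),.002),("flange top",(312,62),.002),("hoodL",(44,170),.047),("hoodR",(275,123),.047),("hood topL",(35,92),.051),("hood topR",(250,28),.051),("railL in bottom",(122,365),0.0),("railL in bot2",(104,180),0.0),("noseR up",(146,364),.03),("noseR low",(147,470),.05),("noseL up",(82,390),.03),("noseL low",(82,470),.05),("flareLend",(127,577),.022),("flareLbend",(150,490),.022)]:
    print(n,onz(w,*g(*p),z,True)[:2].round(4))
E
```

```text
cam [ 0.50558486 -0.23372417  0.47442217] [ 9.90395876e-01 -1.38249519e-01  3.06204545e-04 -1.72777559e-03]
cassette [[0.4386, -0.1201], [0.5273, -0.1229], [0.5241, -0.2522], [0.4348, -0.2497]] c [ 0.4812 -0.1862]
len 0.129477924424303 psi 88.46213274735585
wid 0.08905438569797429 psi -1.7123432935226643
cover [[0.4626, -0.13], [0.5029, -0.1315], [0.5009, -0.208], [0.4604, -0.2057]] [ 0.4817 -0.1688]
0.0404 0.0765 0.0406 0.0758 fin [[0.4626, -0.2224], [0.4981, -0.2234], [0.4976, -0.2359], [0.4624, -0.2349]] [ 0.4802 -0.2292]
railR in far [0.5441 0.1231]
railR in bend [ 0.5643 -0.0405]
flare end in [ 0.5872 -0.083 ]
flange corner [ 0.5813 -0.0324]
flange top [0.5594 0.1569]
hoodL [0.4401 0.1096]
hoodR [0.5516 0.12  ]
hood topL [0.4372 0.1466]
hood topR [0.5411 0.1627]
railL in bottom [0.4547 0.0094]
railL in bot2 [0.4495 0.1062]
noseR up [0.4813 0.0142]
noseR low [ 0.4852 -0.0322]
noseL up [0.445  0.0025]
noseL low [ 0.4504 -0.0324]
flareLend [ 0.4528 -0.1008]
flareLbend [ 0.4734 -0.0514]
```

```bash
python3 -m handwheel '[{"dx":0,"dy":-0.06,"dz":0,"ax":0,"ay":0,"az":0},{"dx":0,"dy":-0.12,"dz":0,"ax":0,"ay":0,"az":0},{"dx":0,"dy":-0.18,"dz":0,"ax":0,"ay":0,"az":0},{"dx":0,"dy":-0.21,"dz":0,"ax":0,"ay":0,"az":0},{"dx":0,"dy":-0.21,"dz":0,"ax":0,"ay":0,"az":0}]'
python3 - <<'E'
from h import *
from plant import manip
import pickle
w=manip.grab_frame("wrist"); pickle.dump(w,open("wrist3.pkl","wb")); cv2.imwrite("pics/g_wrist.png",w["image"])
a=w["image"]
print(w["xyz"],[proj(w,p,True) for p in [(.5083,.0233,0),(.48,.16,.02),(.54,-.1,0)]])
E
```

```text
time: 2.25
tool_pos: [0.5048, -0.0869, 0.3319]
tool_rot: [0.0, 1.0, 0.003, 0.001]
contact_force: [1.4, -0.9, 0.9]
gripper_width: 0.999
[ 0.50499708 -0.01876857  0.47549059] [(np.float64(254.66566742391092), np.float64(85.53872560901118)), (np.float64(236.72588465141493), np.float64(0.6617969965477926)), (np.float64(273.76409863321976), np.float64(162.2242726155754))]
```

View pics/g_wrist.png

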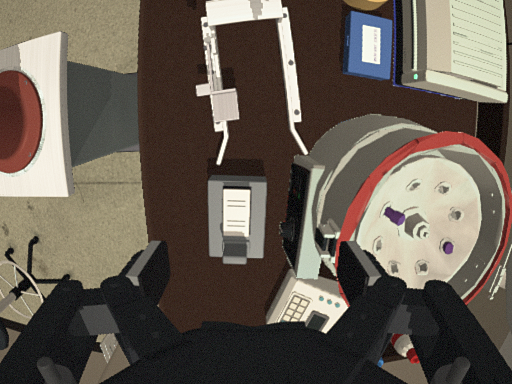

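Great: dock at (200-300, 0-165) and cassette (210-267, 177-262) in the same frame. Zoom for corners.

```bash
python3 - <<'E'
import cv2
a=cv2.imread("pics/g_wrist.png")
cv2.imwrite("pics/h1.png",cv2.resize(a[0:100,190:320],None,fx=6,fy=6,interpolation=cv2.INTER_CUBIC))
cv2.imwrite("pics/h2.png",cv2.resize(a[80:180,190:320],None,fx=6,fy=6,interpolation=cv2.INTER_CUBIC))
cv2.imwrite("pics/h3.png",cv2.resize(a[165:265,190:320],None,fx=6,fy=6,interpolation=cv2.INTER_CUBIC))
E
```

```text
(no output)
```

View pics/h1.png

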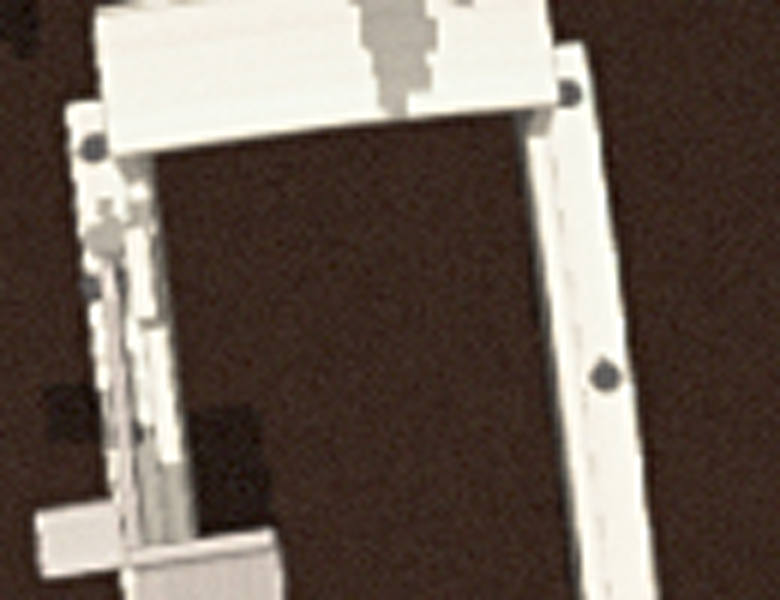

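View pics/h2.png

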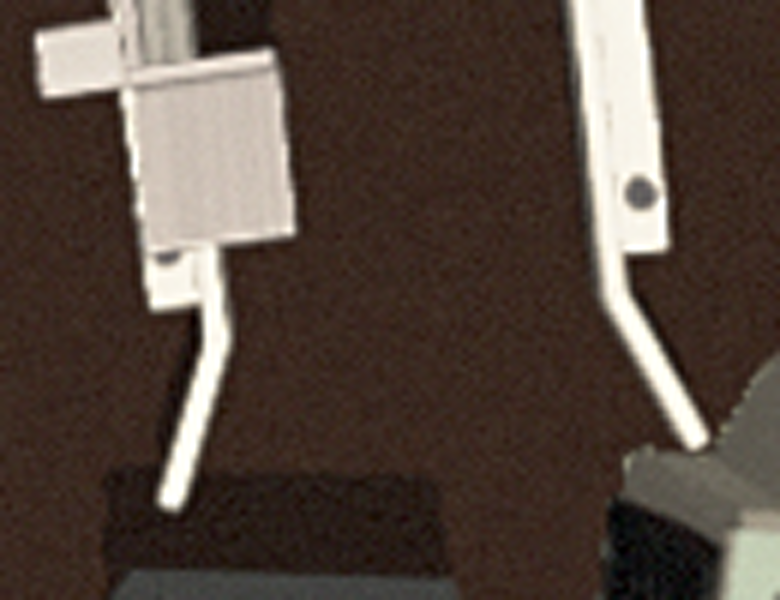

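View pics/h3.png

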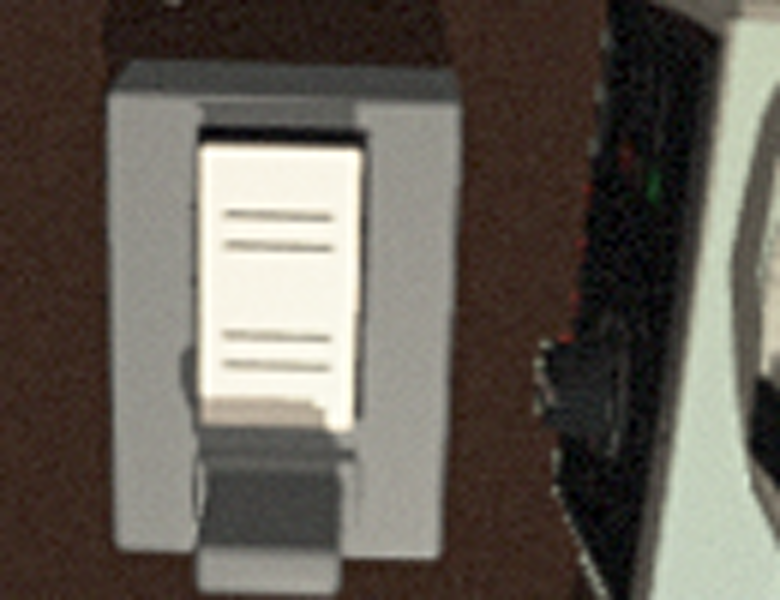

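```bash
python3 - <<'E'
from h import *
import pickle
w=pickle.load(open("wrist3.pkl","rb"))
A=lambda x,y:(190+x/6,y/6); B=lambda x,y:(190+x/6,80+y/6); Cc=lambda x,y:(190+x/6,165+y/6)
pr=lambda n,p,z:print(n,onz(w,*p,z,True)[:2].round(4))
psi=np.radians(96.8)
for n,p,z in [("R top",A(534,150),.022),("R top2",A(584,560),.022),("R bend",B(612,298),.022),("R end in",B(690,448),.022),("L top a",A(165,330),.022),("L top b",A(180,460),.022),("L bend",B(230,343),.022),("L end in",B(186,508),.022),
 ("hoodFL",A(115,155),.047),("hoodFR",A(553,108),.047),
 ("nose Rlow",B(297,233),.047),("nose Rup(hold top)",B(275,50),.035),("nose Llow",B(150,250),.047),
 ("flangeR out",B(668,250),.002),("flangeR out top",A(585,42),.002),("flangeL",B(150,310),.002)]: pr(n,p,z)
C=np.array([onz(w,*Cc(*p),.04,True)[:2] for p in [(109,94),(461,100),(441,557),(115,550)]])
print(C.round(4),C.mean(0)); d=C[0]+C[1]-C[2]-C[3]; print(np.degrees(np.arctan2(d[1],d[0])),np.linalg.norm(d)/2)
d=C[1]+C[2]-C[0]-C[3]; print(np.degrees(np.arctan2(d[1],d[0])),np.linalg.norm(d)/2)
E
```

```text
R top [0.5445 0.1184]
R top2 [0.5574 0.0103]
R bend [ 0.5655 -0.0452]
R end in [ 0.5869 -0.0836]
L top a [0.452  0.0696]
L top b [0.456  0.0355]
L bend [ 0.4685 -0.0576]
L end in [ 0.4566 -0.1004]
hoodFL [0.4423 0.1101]
hoodFR [0.5469 0.1221]
nose Rlow [ 0.4866 -0.029 ]
nose Rup(hold top) [0.4807 0.0161]
nose Llow [ 0.4514 -0.0327]
flangeR out [ 0.5829 -0.0331]
flangeR out top [0.56   0.1571]
flangeL [ 0.4456 -0.0503]
[[ 0.4384 -0.1217]
 [ 0.5272 -0.123 ]
 [ 0.5243 -0.2517]
 [ 0.4343 -0.2507]] [ 0.481069   -0.18678222]
88.45457195957844 0.12895217571795237
-0.7400728975519878 0.08940923538889334
```

```bash
python3 - <<'E'
from h import *
import pickle
for nm in("scene2","scene"):
    f=pickle.load(open(nm+".pkl","rb")); P=cloud(f); m=f["z_map"]>0
    O=np.array([.5075,.0195])
    for lo,hi in((.008,.03),(.03,.05),(.05,.07),(.07,.09),(.09,.13)):
        row=[]
        for y0 in np.arange(-.28,-.04,.02):
            s=m&(P[...,2]>lo)&(P[...,2]<hi)&(P[...,1]>y0)&(P[...,1]<y0+.02)&(P[...,0]>.535)&(P[...,0]<.65)
            v=np.sort(P[...,0][s]); row.append((round(float(y0),2),round(float(v[min(2,len(v)-1)]),3) if len(v) else None,len(v)))
        print(lo,row)
f=pickle.load(open("scene2.pkl","rb"));a=f["image"]
cv2.imwrite("pics/i_scene.png",cv2.resize(a[190:270,230:350],None,fx=6.5,fy=6.5,interpolation=cv2.INTER_CUBIC))
E
```

```text
0.008 [(-0.28, 0.636, 17), (-0.26, 0.554, 58), (-0.24, 0.551, 25), (-0.22, 0.552, 22), (-0.2, 0.553, 22), (-0.18, 0.554, 22), (-0.16, 0.555, 21), (-0.14, 0.558, 22), (-0.12, 0.558, 20), (-0.1, 0.562, 16), (-0.08, 0.569, 28), (-0.06, 0.558, 30)]
0.03 [(-0.28, 0.639, 16), (-0.26, 0.556, 50), (-0.24, 0.552, 31), (-0.22, 0.554, 25), (-0.2, 0.551, 8), (-0.18, 0.558, 13), (-0.16, 0.558, 25), (-0.14, 0.558, 25), (-0.12, 0.56, 22), (-0.1, 0.564, 17), (-0.08, 0.597, 9), (-0.06, 0.607, 10)]
0.05 [(-0.28, 0.641, 14), (-0.26, 0.559, 57), (-0.24, 0.555, 27), (-0.22, 0.55, 34), (-0.2, 0.541, 36), (-0.18, 0.547, 24), (-0.16, 0.56, 24), (-0.14, 0.561, 22), (-0.12, 0.563, 23), (-0.1, 0.564, 19), (-0.08, 0.6, 7), (-0.06, 0.609, 10)]
0.07 [(-0.28, 0.643, 11), (-0.26, 0.56, 74), (-0.24, 0.557, 36), (-0.22, 0.558, 28), (-0.2, 0.545, 37), (-0.18, 0.56, 26), (-0.16, 0.563, 24), (-0.14, 0.564, 28), (-0.12, 0.566, 28), (-0.1, 0.569, 16), (-0.08, 0.599, 17), (-0.06, 0.611, 16)]
0.09 [(-0.28, 0.647, 5), (-0.26, 0.568, 113), (-0.24, 0.56, 141), (-0.22, 0.56, 116), (-0.2, 0.563, 99), (-0.18, 0.564, 86), (-0.16, 
[... 624 characters left out ...]
26, 0.558, 57), (-0.24, 0.554, 28), (-0.22, 0.553, 29), (-0.2, 0.541, 41), (-0.18, 0.545, 20), (-0.16, 0.561, 26), (-0.14, 0.563, 20), (-0.12, 0.564, 24), (-0.1, 0.565, 18), (-0.08, 0.602, 9), (-0.06, 0.609, 13)]
0.07 [(-0.28, 0.645, 11), (-0.26, 0.56, 73), (-0.24, 0.558, 36), (-0.22, 0.559, 27), (-0.2, 0.547, 41), (-0.18, 0.561, 28), (-0.16, 0.564, 23), (-0.14, 0.565, 29), (-0.12, 0.565, 24), (-0.1, 0.57, 17), (-0.08, 0.598, 16), (-0.06, 0.613, 15)]
0.09 [(-0.28, 0.649, 5), (-0.26, 0.563, 113), (-0.24, 0.561, 143), (-0.22, 0.562, 118), (-0.2, 0.565, 97), (-0.18, 0.565, 81), (-0.16, 0.567, 68), (-0.14, 0.569, 68), (-0.12, 0.569, 69), (-0.1, 0.573, 63), (-0.08, 0.602, 41), (-0.06, 0.619, 36)]
```

View pics/i_scene.png

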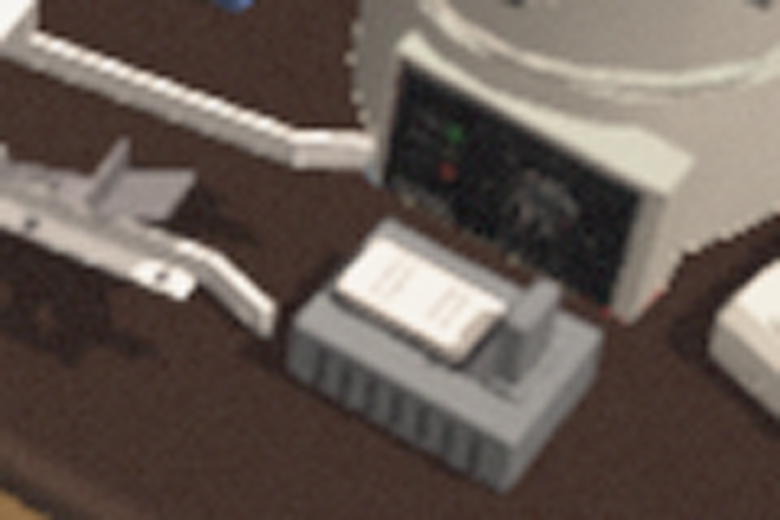

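```bash
cat >> h.py <<'E'
def fcloud(f):
    K=f["K"]; z=f["z_map"]; h,w=z.shape
    u,v=np.meshgrid(np.arange(w),np.arange(h))
    x=(u-K[0,2])/K[0,0]; y=(v-K[1,2])/K[1,1]; r=np.hypot(x,y)+1e-9; t=np.tan(np.minimum(r,1.4))/r
    P=np.stack([x*t*z,-y*t*z,-z],-1)
    return P@q2R(f["rotation"]).T+f["xyz"]
E
python3 - <<'E'
from h import *
import pickle
cl=[]
for nm in("wrist","wrist2","wrist3"):
    f=pickle.load(open(nm+".pkl","rb")); P=fcloud(f); m=f["z_map"]>0
    b=m&(abs(P[...,2])<.03)&(abs(P[...,0]-.4)<.04); print(nm,"bench z",np.median(P[...,2][b]) if b.any() else None, f["z_map"][90,230] )
    cl.append(P[m])
for nm in ("scene","scene2"):
    f=pickle.load(open(nm+".pkl","rb")); P=cloud(f); cl.append(P[f["z_map"]>0])
for i,c in enumerate(cl):
  print(i)
  for lo,hi in((.01,.025),(.025,.04),(.04,.055),(.055,.08)):
    row=[]
    for y0 in np.arange(-.26,-.06,.01):
        s=(c[:,2]>lo)&(c[:,2]<hi)&(c[:,1]>y0)&(c[:,1]<y0+.01)&(c[:,0]>.537)&(c[:,0]<.60)
        v=c[s,0]; row.append((round(float(y0*100)),round(float(np.percentile(v,25)*1000)) if len(v)>1 else None,len(v)))
    print(lo,row)
E
```

```text
wrist bench z 0.000856276164961256 0.35153648
wrist2 bench z 0.000968521141627654 0.39614514
wrist3 bench z 0.000920904968920222 0.3946983
0
0.01 [(-26, None, 0), (-25, None, 0), (-24, None, 0), (-23, None, 1), (-22, None, 0), (-21, None, 0), (-20, None, 0), (-19, None, 0), (-18, None, 0), (-17, None, 0), (-16, None, 0), (-15, None, 0), (-14, None, 0), (-13, 565, 2), (-12, None, 0), (-11, None, 0), (-10, None, 0), (-9, 580, 74), (-8, 585, 69), (-7, 578, 64)]
0.025 [(-26, None, 0), (-25, None, 0), (-24, None, 0), (-23, None, 0), (-22, None, 0), (-21, None, 0), (-20, None, 0), (-19, None, 0), (-18, None, 0), (-17, None, 1), (-16, None, 1), (-15, None, 0), (-14, None, 0), (-13, None, 0), (-12, None, 1), (-11, None, 0), (-10, None, 1), (-9, 579, 85), (-8, 599, 5), (-7, None, 0)]
0.04 [(-26, None, 0), (-25, None, 0), (-24, None, 0), (-23, None, 0), (-22, None, 0), (-21, None, 1), (-20, None, 0), (-19, 554, 5), (-18, 561, 5), (-17, None, 0), (-16, None, 1), (-15, None, 0), (-14, None, 0), (-13, None, 0), (-12, None, 0), (-11, None, 1), (-10, 571, 10), (-9, 581, 96), (-8, 599, 6), (-7, None
[... 4700 characters left out ...]
 561, 12), (-10, 563, 8), (-9, 567, 4), (-8, None, 0), (-7, 597, 4)]
0.04 [(-26, 565, 15), (-25, 558, 12), (-24, 554, 10), (-23, 556, 12), (-22, 556, 6), (-21, 555, 8), (-20, 546, 2), (-19, 542, 3), (-18, None, 1), (-17, 558, 10), (-16, 560, 10), (-15, 560, 7), (-14, 561, 8), (-13, 562, 10), (-12, 563, 7), (-11, 564, 6), (-10, 564, 8), (-9, 568, 7), (-8, 596, 2), (-7, 598, 2)]
0.055 [(-26, 572, 20), (-25, 561, 20), (-24, 557, 20), (-23, 557, 13), (-22, 558, 17), (-21, 554, 24), (-20, 545, 30), (-19, 544, 29), (-18, 556, 16), (-17, 562, 16), (-16, 562, 14), (-15, 563, 15), (-14, 563, 15), (-13, 564, 15), (-12, 564, 18), (-11, 565, 14), (-10, 567, 11), (-9, 572, 8), (-8, 595, 4), (-7, 600, 2)]
```

```bash
cat > plan.py <<'E'
import numpy as np
from scipy.optimize import minimize
O=np.array([.5075,.0195]); ps=np.radians(97.2)
X=np.array([np.cos(ps),np.sin(ps)]);Y=np.array([-X[1],X[0]])
def clear(s,y,dl):
    c,sn=np.cos(dl),np.sin(dl)
    t=np.linspace(-.065,.065,53)
    out=[]
    for sg in(1,-1):
        px=s+t*c-sg*.045*sn; py=y+t*sn+sg*.045*c
        # rails inner halfwidth
        hw=np.where(px>-.07,.048,np.where(px>-.114,.048+(-.07-px)/.04*.017,9))
        out.append(((hw-sg*py)[hw<1]).min() if (hw<1).any() else .02)
        if sg==-1:
            w=O+px[:,None]*X+py[:,None]*Y
            pan=np.where(w[:,1]<-.1,.566+.07*(w[:,1]+.105),np.where(w[:,1]<-.085,.568+(w[:,1]+.1)*.6,9))
            out.append((pan-w[:,0]).min())
    # left flare tip (incl thickness) vs left side line / front
    return min(out),out
E
python3 - <<'E'
from plan import *
import pickle
from h import *
best=None
for s in [-.2,-.18,-.16,-.15,-.14,-.13,-.12,-.11,-.10,-.09,-.08,-.07,-.06,-.05,-.04,-.02,0]:
    b=max(((clear(s,y,d)[0],y,d) for y in np.arange(-.02,.061,.0005) for d in np.radians(np.arange(-14,4,.25))),key=lambda k:k[0]+ -0.00002*abs(np.degrees(k[2])))
    print(s,"clr %.4f y %.4f dl %.2f"%(b[0],b[1],np.degrees(b[2])), np.round(clear(s,b[1],b[2])[1],4))
f=pickle.load(open("scene2.pkl","rb"));P=cloud(f)[f["z_map"]>0]
for x0 in np.arange(.54,.62,.01):
    s=(abs(P[:,0]-x0-.005)<.005)&(P[:,1]>-.25)&(P[:,1]<-.09); print(round(x0,3),P[s,2].max().round(3))
E
```

```text
-0.2 clr 0.0200 y 0.0495 dl 0.00 [0.02 0.02 0.02]
-0.18 clr 0.0200 y 0.0460 dl 0.00 [0.02   0.02   0.0205]
-0.16 clr 0.0076 y 0.0190 dl -13.75 [0.0076 0.0238 0.0077]
-0.15 clr 0.0066 y 0.0160 dl -14.00 [0.0066 0.0164 0.007 ]
-0.14 clr 0.0062 y 0.0130 dl -14.00 [0.0062 0.0092 0.0065]
-0.13 clr 0.0042 y 0.0125 dl -14.00 [0.0042 0.0044 0.0084]
-0.12 clr 0.0020 y 0.0075 dl -7.75 [0.002  0.0021 0.0023]
-0.11 clr 0.0014 y 0.0060 dl -6.75 [0.0014 0.0017 0.0017]
-0.1 clr 0.0011 y 0.0050 dl -6.25 [0.0011 0.0012 0.0021]
-0.09 clr 0.0010 y 0.0035 dl -5.00 [0.0012 0.001  0.0012]
-0.08 clr 0.0011 y 0.0025 dl -4.00 [0.0011 0.0011 0.0012]
-0.07 clr 0.0011 y 0.0015 dl -3.00 [0.0015 0.0012 0.0011]
-0.06 clr 0.0019 y 0.0010 dl -0.50 [0.0019 0.0034 0.002 ]
-0.05 clr 0.0030 y 0.0000 dl 0.00 [0.003  0.003  0.0081]
-0.04 clr 0.0030 y 0.0000 dl 0.00 [3.0000e-03 3.0000e-03 8.4347e+00]
-0.02 clr 0.0030 y 0.0000 dl 0.00 [3.0000e-03 3.0000e-03 8.4372e+00]
0 clr 0.0030 y 0.0000 dl 0.00 [3.0000e-03 3.0000e-03 8.4397e+00]
0.54 0.074
0.55 0.093
0.56 0.203
0.57 0.207
0.58 0.219
0.59 0.221
0.6 0.22
0.61 0.219
```

```bash
python3 - <<'E'
import pickle
from h import *
Ps=[]
for n in("wrist","wrist2","wrist3"):
    f=pickle.load(open(n+".pkl","rb"));Ps.append(fcloud(f)[(f["z_map"]>0)])
f=pickle.load(open("scene2.pkl","rb"));Ps.append(cloud(f)[f["z_map"]>0])
for i,P in enumerate(Ps):
  for lo,hi in((.10,.125),(.125,.16),(.16,.24)):
    r=[]
    for y0 in np.arange(-.27,-.02,.02):
        s=(P[:,2]>lo)&(P[:,2]<hi)&(P[:,1]>y0)&(P[:,1]<y0+.02)&(P[:,0]>.5)&(P[:,0]<.7)
        v=np.sort(P[s,0]); r.append((round(y0*100),round(v[min(3,len(v)-1)]*1000) if len(v)>3 else None))
    print(i,lo,r)
E
```

```text
0 0.1 [(-27, None), (-25, None), (-23, None), (-21, None), (-19, None), (-17, 576), (-15, 576), (-13, 578), (-11, 580), (-9, 583), (-7, 616), (-5, 632), (-3, 666)]
0 0.125 [(-27, None), (-25, None), (-23, None), (-21, None), (-19, None), (-17, None), (-15, 588), (-13, 590), (-11, 596), (-9, 605), (-7, 618), (-5, 637), (-3, 687)]
0 0.16 [(-27, None), (-25, None), (-23, None), (-21, None), (-19, None), (-17, None), (-15, None), (-13, 674), (-11, 600), (-9, 610), (-7, 620), (-5, 640), (-3, None)]
1 0.1 [(-27, 574), (-25, 571), (-23, 571), (-21, 572), (-19, 573), (-17, 574), (-15, 577), (-13, 578), (-11, 579), (-9, 585), (-7, None), (-5, None), (-3, None)]
1 0.125 [(-27, 641), (-25, 620), (-23, 606), (-21, 596), (-19, 590), (-17, 589), (-15, 669), (-13, 592), (-11, 596), (-9, 642), (-7, None), (-5, None), (-3, None)]
1 0.16 [(-27, 642), (-25, 619), (-23, 605), (-21, 597), (-19, 591), (-17, 575), (-15, 576), (-13, 592), (-11, 601), (-9, 698), (-7, None), (-5, None), (-3, None)]
2 0.1 [(-27, 576), (-25, 572), (-23, 573), (-21, 573), (-19, 574), (-17, 575), (-15, 576), (-13, 578), (-11, 580
[... 151 characters left out ...]
, (-11, 596), (-9, 606), (-7, 618), (-5, 640), (-3, 696)]
2 0.16 [(-27, None), (-25, None), (-23, 607), (-21, 597), (-19, 592), (-17, 575), (-15, 575), (-13, 591), (-11, 595), (-9, 604), (-7, 617), (-5, 641), (-3, 685)]
3 0.1 [(-27, 637), (-25, 609), (-23, 594), (-21, 578), (-19, 583), (-17, 580), (-15, 579), (-13, 581), (-11, 579), (-9, 597), (-7, 612), (-5, 634), (-3, 691)]
3 0.125 [(-27, 647), (-25, 619), (-23, 607), (-21, 596), (-19, 589), (-17, 585), (-15, 584), (-13, 587), (-11, 593), (-9, 604), (-7, 620), (-5, 661), (-3, None)]
3 0.16 [(-27, 658), (-25, 622), (-23, 603), (-21, 594), (-19, 588), (-17, 569), (-15, 570), (-13, 586), (-11, 594), (-9, 601), (-7, 618), (-5, 643), (-3, 689)]
```

```bash
python3 -m handwheel '[{"dx":-0.005,"dy":0.02,"dz":0.0,"ax":0,"ay":0,"az":-0.18},{"dx":-0.01,"dy":0.04,"dz":0.03,"ax":0,"ay":0,"az":-0.36},{"dx":-0.015,"dy":0.06,"dz":0.06,"ax":0,"ay":0,"az":-0.54},{"dx":-0.02,"dy":0.075,"dz":0.09,"ax":0,"ay":0,"az":-0.72},{"dx":-0.023,"dy":0.082,"dz":0.11,"ax":0,"ay":0,"az":-0.90}]' 255
python3 -m handwheel '[{"dx":0,"dy":0,"dz":0.03,"ax":0,"ay":0,"az":-0.18},{"dx":0,"dy":0,"dz":0.06,"ax":0,"ay":0,"az":-0.36},{"dx":0,"dy":0,"dz":0.09,"ax":0,"ay":0,"az":-0.54},{"dx":0,"dy":0,"dz":0.11,"ax":0,"ay":0,"az":-0.645},{"dx":0,"dy":0,"dz":0.11,"ax":0,"ay":0,"az":-0.645}]'
python3 - <<'E'
from h import *
from plant import manip
import pickle
s=manip.state(); Rm=q2R(s["tool_rot"]); print(s["tool_pos"],s["joint_pos"],Rm.round(3).tolist(),s["contact_force"])
w=manip.grab_frame("wrist"); cv2.imwrite("pics/j_wrist.png",w["image"])
f=manip.grab_frame("scene"); cv2.imwrite("pics/j_scene.png",cv2.resize(f["image"][170:290,200:360],None,fx=5,fy=5))
E
```

```text
time: 2.92
tool_pos: [0.4809, -0.1733, 0.2194]
tool_rot: [-0.001, 0.9, 0.437, -0.001]
contact_force: [0.8, -0.2, 0.3]
gripper_width: 0.001
time: 3.55
tool_pos: [0.4804, -0.172, 0.1092]
tool_rot: [-0.002, 0.717, 0.697, -0.001]
contact_force: [0.7, 0.7, -0.0]
gripper_width: 0.001
[ 0.48041504 -0.17197107  0.10924163] [-4.89557156e-01 -1.11956305e-01  1.98514974e+00 -2.37782783e-04
  1.27281517e+00 -2.03225614e+00] [[0.028, 1.0, -0.004], [1.0, -0.028, 0.002], [0.002, -0.004, -1.0]] [ 0.67906549  0.65758304 -0.00601684]
```

View pics/j_wrist.png

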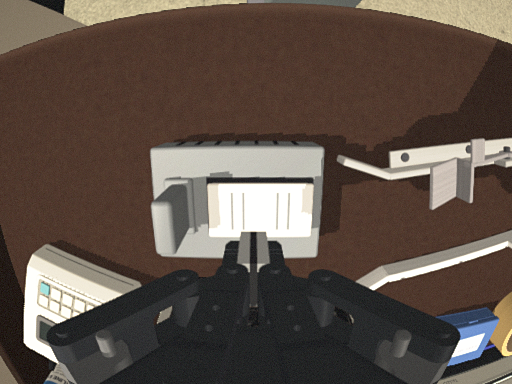

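View pics/j_scene.png

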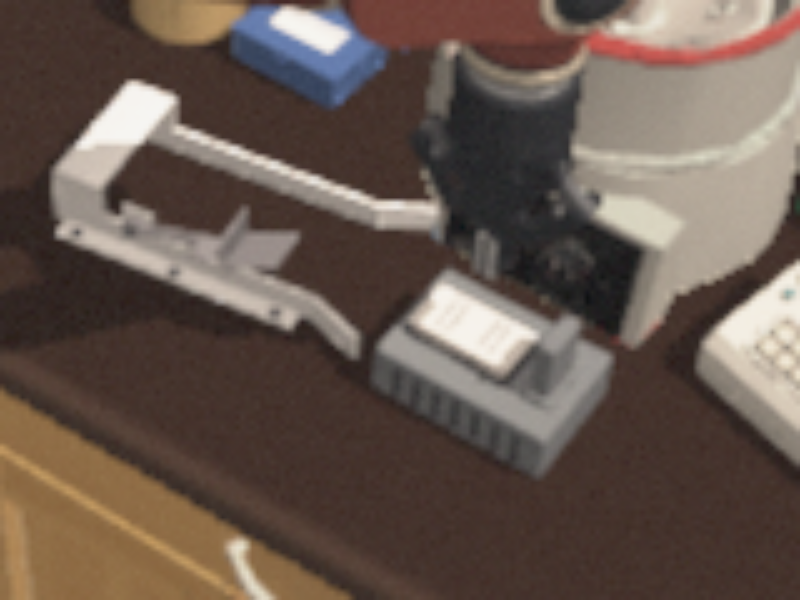

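```bash
python3 -m handwheel '[{"dx":0,"dy":0,"dz":0.03,"ax":0,"ay":0,"az":0},{"dx":0,"dy":0,"dz":0.045,"ax":0,"ay":0,"az":0},{"dx":0,"dy":0,"dz":0.054,"ax":0,"ay":0,"az":0},{"dx":0,"dy":0,"dz":0.058,"ax":0,"ay":0,"az":0},{"dx":0,"dy":0,"dz":0.062,"ax":0,"ay":0,"az":0}]'
python3 -m handwheel '[{"dx":0,"dy":0,"dz":0.003,"ax":0,"ay":0,"az":0},{"dx":0,"dy":0,"dz":0.005,"ax":0,"ay":0,"az":0},{"dx":0,"dy":0,"dz":0.006,"ax":0,"ay":0,"az":0}]'
```

```text
time: 4.28
tool_pos: [0.4823, -0.1722, 0.0502]
tool_rot: [0.0, 0.716, 0.698, -0.0]
contact_force: [-1.9, 1.4, 5.2]
gripper_width: 0.003
time: 4.65
tool_pos: [0.4823, -0.1722, 0.0437]
tool_rot: [0.0, 0.716, 0.698, 0.0]
contact_force: [-2.2, 0.5, 5.1]
gripper_width: 0.002
```

Still sliding at ~5 N; press further until the force rises.

```bash
python3 -m handwheel '[{"dx":0,"dy":0,"dz":0.001,"ax":0,"ay":0,"az":0},{"dx":0,"dy":0,"dz":0.002,"ax":0,"ay":0,"az":0},{"dx":0,"dy":0,"dz":0.002,"ax":0,"ay":0,"az":0}]'
python3 -m handwheel '[{"dx":0,"dy":0,"dz":0.001,"ax":0,"ay":0,"az":0},{"dx":0,"dy":0,"dz":0.001,"ax":0,"ay":0,"az":0}]'
```

```text
time: 5.03
tool_pos: [0.4824, -0.1723, 0.043]
tool_rot: [0.0, 0.716, 0.698, -0.0]
contact_force: [-5.9, 2.3, 13.3]
gripper_width: -0.001
time: 5.28
tool_pos: [0.4824, -0.1723, 0.0429]
tool_rot: [-0.0, 0.716, 0.698, -0.0]
contact_force: [-8.6, 3.6, 19.5]
gripper_width: 0.0
```

```bash
python3 -m handwheel '[{"dx":0,"dy":0,"dz":-0.03,"ax":0,"ay":0,"az":0},{"dx":0,"dy":0,"dz":-0.08,"ax":0,"ay":0,"az":0},{"dx":-0.03,"dy":0,"dz":-0.11,"ax":0,"ay":0,"az":0},{"dx":-0.057,"dy":0,"dz":-0.11,"ax":0,"ay":0,"az":0},{"dx":-0.057,"dy":0,"dz":-0.11,"ax":0,"ay":0,"az":0}]' 0
python3 - <<'E'
from h import *
from plant import manip
import pickle
s=manip.state(); Rm=q2R(s["tool_rot"]); print(s["tool_pos"],Rm.round(3).tolist(),s["contact_force"])
w=manip.grab_frame("wrist"); cv2.imwrite("pics/k_wrist.png",w["image"]);pickle.dump(w,open("wk.pkl","wb"))
f=manip.grab_frame("scene"); cv2.imwrite("pics/k_scene.png",cv2.resize(f["image"][170:290,200:360],None,fx=5,fy=5))
P=fcloud(w);m=w["z_map"]>0
a=w["image"]
cv2.imwrite("pics/k2.png",cv2.resize(a[120:300,130:340],None,fx=3.5,fy=3.3,interpolation=cv2.INTER_CUBIC))
E
```

```text
time: 5.9
tool_pos: [0.4806, -0.2302, 0.1502]
tool_rot: [0.0, 0.717, 0.697, 0.0]
contact_force: [0.0, 0.5, -0.0]
gripper_width: 0.999
[ 0.48057726 -0.23015545  0.15021457] [[0.028, 1.0, 0.001], [1.0, -0.028, -0.0], [-0.0, 0.001, -1.0]] [ 0.01883961  0.4866248  -0.00068855]
```

View pics/k_wrist.png

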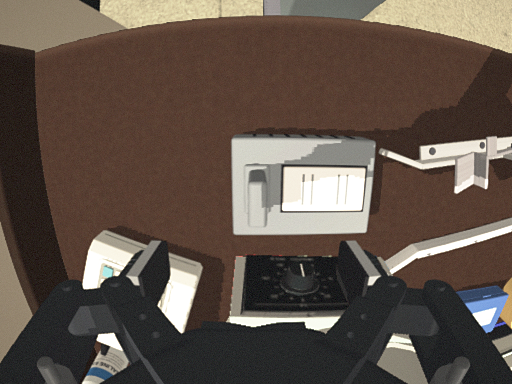

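View pics/k_scene.png

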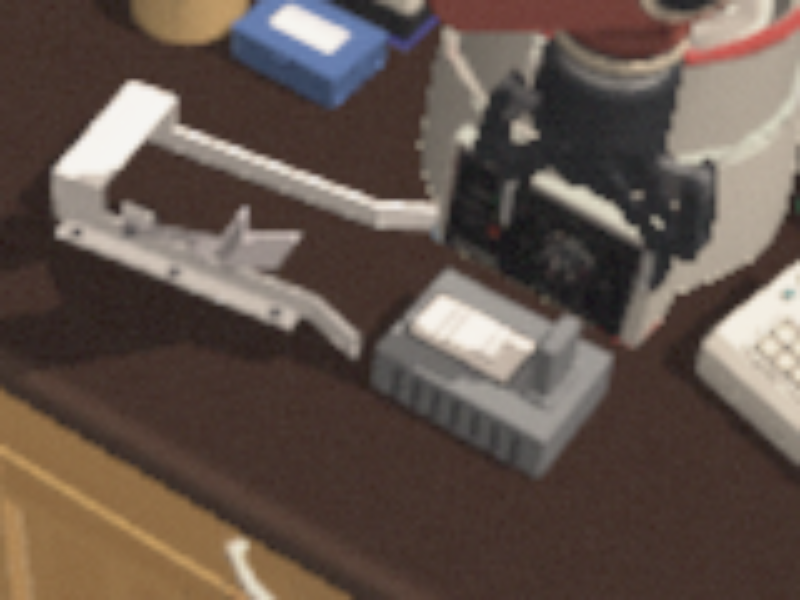

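```bash
python3 - <<'E'
from h import *
import pickle
w=pickle.load(open("wk.pkl","rb"));P=fcloud(w)
for n,(u,v) in dict(cover1=(300,190),cover2=(350,190),cover3=(330,203),top1=(300,150),top2=(320,225),top3=(240,200),fin=(256,180),finb=(258,176)).items(): print(n,np.median(P[v-2:v+3,u-2:u+3].reshape(-1,3),0).round(4))
E
```

```text
cover1 [ 0.4803 -0.1905  0.0442]
cover2 [ 0.4817 -0.1439  0.0438]
cover3 [ 0.4932 -0.1625  0.0443]
top1 [ 0.4454 -0.1903  0.0416]
top2 [ 0.5156 -0.1703  0.041 ]
top3 [ 0.4889 -0.2435  0.0409]
fin [ 0.4608 -0.229   0.0852]
finb [ 0.4608 -0.2273  0.0718]
```

View pics/k2.png

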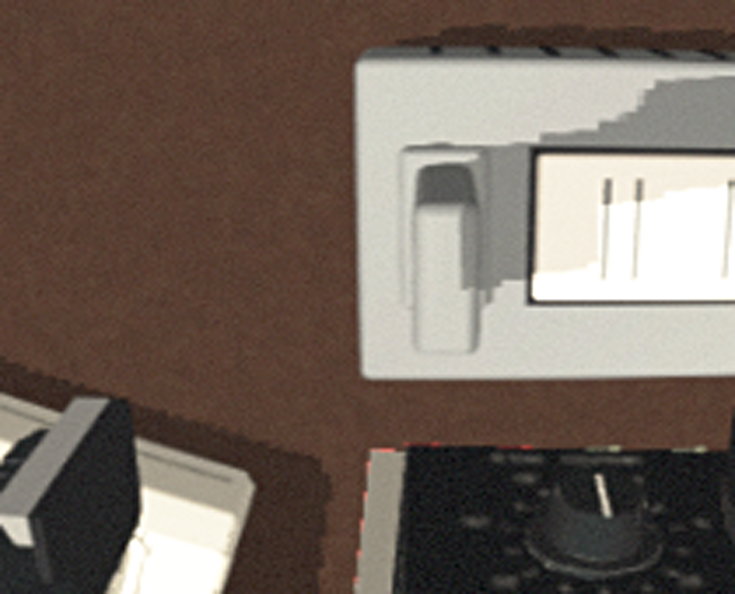

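```bash
python3 -m handwheel '[{"dx":0.0005,"dy":0,"dz":0.04,"ax":0,"ay":0,"az":0},{"dx":0.0005,"dy":0,"dz":0.075,"ax":0,"ay":0,"az":0},{"dx":0.0005,"dy":0,"dz":0.093,"ax":0,"ay":0,"az":0},{"dx":0.0005,"dy":0,"dz":0.093,"ax":0,"ay":0,"az":0}]'
python3 -m handwheel '[{"dx":0,"dy":0,"dz":0,"ax":0,"ay":0,"az":0},{"dx":0,"dy":0,"dz":0,"ax":0,"ay":0,"az":0},{"dx":0,"dy":0,"dz":0,"ax":0,"ay":0,"az":0},{"dx":0,"dy":0,"dz":0,"ax":0,"ay":0,"az":0},{"dx":0,"dy":0,"dz":0,"ax":0,"ay":0,"az":0}]' 255
python3 - <<'E'
from h import *
from plant import manip
import pickle
s=manip.state(); print(s["tool_pos"],q2R(s["tool_rot"]).round(4).tolist(),s["contact_force"],s["ft_torque"],s["gripper_width"])
w=manip.grab_frame("wrist"); cv2.imwrite("pics/l_wrist.png",w["image"]);pickle.dump(w,open("wl.pkl","wb"))
E
```

```text
time: 6.5
tool_pos: [0.4794, -0.2272, 0.0555]
tool_rot: [-0.002, 0.716, 0.698, -0.0]
contact_force: [-0.2, 1.1, 0.7]
gripper_width: 1.001
time: 7.12
tool_pos: [0.4808, -0.2285, 0.0579]
tool_rot: [0.0, 0.716, 0.698, 0.0]
contact_force: [-1.5, 1.7, 3.5]
gripper_width: 0.155
[ 0.48084598 -0.22848225  0.05792594] [[0.0258, 0.9997, 0.0007], [0.9997, -0.0258, -0.0001], [-0.0, 0.0007, -1.0]] [-1.54587814  1.71042112  3.50246542] [ 0.14819794  0.07625046 -0.00604382] 0.15465654119721473
```

View pics/l_wrist.png

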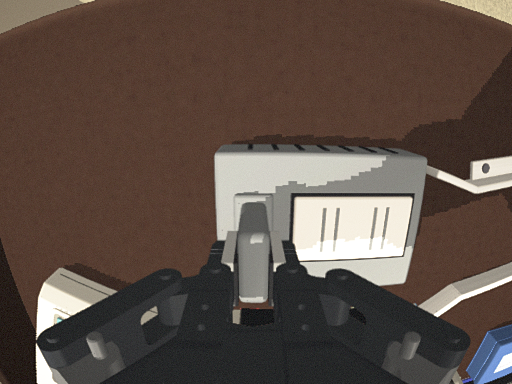

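```bash
cat > rows.py <<'E'
from plan import *
def pose(s,y,d):
    psi=ps+np.radians(d); c=O+s*X+y*Y; return c-.043*np.array([np.cos(psi),np.sin(psi)]),psi
def row(cur,cpsi,s,y,d):
    p,psi=pose(s,y,d); D=p-cur; tx=np.array([np.cos(cpsi),np.sin(cpsi)]); ty=np.array([tx[1],-tx[0]])
    return D@tx,D@ty,-(psi-cpsi)
def inv(cur,psi):
    c=cur+.043*np.array([np.cos(psi),np.sin(psi)])-O; return c@X,c@Y,np.degrees(psi-ps)
E
python3 - <<'E'
from rows import *
cur=np.array([.4808,-.2285]);cp=np.radians(88.5)
print(inv(cur,cp))
W=[(-.2,.052,-8.7),(-.18,.036,-9),(-.16,.0225,-10),(-.14,.0125,-10),(-.13,.010,-9),(-.12,.0075,-7.75),(-.11,.006,-6.75),(-.1,.005,-5.75),(-.09,.0037,-5),(-.08,.0025,-4),(-.07,.0015,-3),(-.06,.001,-1.5),(-.05,0,-.5)]
for i,w in enumerate(W):
    print(w,"rows dx %.4f dy %.4f az %.4f"%row(cur,cp,*w),np.round(clear(w[0],w[1],np.radians(w[2]))[1],4), *( [round(clear(*( (np.array(w)+W[i+1])/2*[1,1,np.pi/180]))[0],4)] if i+1<len(W) else []))
E
```

```text
(np.float64(-0.20019281145705017), np.float64(0.051067889178413546), np.float64(-8.700000000000006))
(-0.2, 0.052, -8.7) rows dx 0.0000 dy -0.0010 az -0.0000 [0.02   0.02   0.0315] 0.02
(-0.18, 0.036, -9) rows dx 0.0222 dy 0.0116 az 0.0052 [-0.0058  0.02    0.02  ] -0.0028
(-0.16, 0.0225, -10) rows dx 0.0441 dy 0.0212 az 0.0227 [0.0002 0.0293 0.0117] 0.0009
(-0.14, 0.0125, -10) rows dx 0.0653 dy 0.0280 az 0.0227 [0.0023 0.0108 0.0058] 0.0022
(-0.13, 0.01, -9) rows dx 0.0756 dy 0.0298 az 0.0052 [0.0022 0.0046 0.0041] 0.002
(-0.12, 0.0075, -7.75) rows dx 0.0859 dy 0.0316 az -0.0166 [0.002  0.0021 0.0023] 0.0017
(-0.11, 0.006, -6.75) rows dx 0.0960 dy 0.0324 az -0.0340 [0.0014 0.0017 0.0017] 0.0012
(-0.1, 0.005, -5.75) rows dx 0.1061 dy 0.0326 az -0.0515 [0.001  0.0017 0.0016] 0.001
(-0.09, 0.0037, -5) rows dx 0.1162 dy 0.0329 az -0.0646 [0.001  0.0012 0.0014] 0.001
(-0.08, 0.0025, -4) rows dx 0.1263 dy 0.0334 az -0.0820 [0.0011 0.0011 0.0012] 0.0011
(-0.07, 0.0015, -3) rows dx 0.1364 dy 0.0336 az -0.0995 [0.0015 0.0012 0.0011] 0.0011
(-0.06, 0.001, -1.5) rows dx 0.1465 dy 0.0337 az -0.1257 [0.0018 0.0023 0.0011] 0.0022
(-0.05, 0, -0.5) rows dx 0.1566 dy 0.0339 az -0.1431 [0.0028 0.0024 0.0083]
```

```bash
python3 - <<'E'
from rows import *
cur=np.array([.4808,-.2285]);cp=np.radians(88.5)
W=[(-.2,.042,-8.7),(-.195,.034,-9.5),(-.18,.027,-10),(-.16,.0195,-11),(-.14,.0125,-11),(-.13,.010,-9.5),(-.12,.0075,-7.75)]
for i,w in enumerate(W):
    print(w,"rows dx %.4f dy %.4f az %.4f"%row(cur,cp,*w),np.round(clear(w[0],w[1],np.radians(w[2]))[1],4), *( [round(clear(*( (np.array(w)+W[i+1])/2*[1,1,np.pi/180]))[0],4)] if i+1<len(W) else []))
E
```

```text
(-0.2, 0.042, -8.7) rows dx 0.0016 dy 0.0089 az -0.0000 [0.02   0.02   0.0216] 0.0186
(-0.195, 0.034, -9.5) rows dx 0.0077 dy 0.0155 az 0.0140 [0.02   0.02   0.0156] 0.0139
(-0.18, 0.027, -10) rows dx 0.0236 dy 0.0198 az 0.0227 [0.0042 0.02   0.0122] 0.0042
(-0.16, 0.0195, -11) rows dx 0.0445 dy 0.0234 az 0.0401 [0.0042 0.0257 0.0099] 0.0035
(-0.14, 0.0125, -11) rows dx 0.0654 dy 0.0273 az 0.0401 [0.0033 0.0102 0.0069] 0.0029
(-0.13, 0.01, -9.5) rows dx 0.0756 dy 0.0294 az 0.0140 [0.0026 0.0043 0.0047] 0.0023
(-0.12, 0.0075, -7.75) rows dx 0.0859 dy 0.0316 az -0.0166 [0.002  0.0021 0.0023]
```

First leg: up to s = -0.13, checking as I go.

```bash
python3 -m handwheel '[{"dx":0.0015,"dy":0.009,"dz":0,"ax":0,"ay":0,"az":0},{"dx":0.008,"dy":0.0155,"dz":0,"ax":0,"ay":0,"az":0.014},{"dx":0.0235,"dy":0.020,"dz":0,"ax":0,"ay":0,"az":0.023},{"dx":0.0235,"dy":0.020,"dz":0,"ax":0,"ay":0,"az":0.023}]'
python3 - <<'E'
from rows import *; from h import *
from plant import manip; import pickle
s=manip.state(); M=q2R(s["tool_rot"]); psi=np.arctan2(M[1,0],M[0,0]); print(s["tool_pos"],np.degrees(psi),inv(s["tool_pos"][:2],psi),s["contact_force"],s["ft_torque"])
w=manip.grab_frame("wrist"); cv2.imwrite("pics/m_wrist.png",w["image"]);pickle.dump(w,open("wm.pkl","wb"))
E
```

```text
time: 7.68
tool_pos: [0.5023, -0.2048, 0.058]
tool_rot: [0.001, 0.724, 0.69, 0.001]
contact_force: [1.6, 2.3, 4.0]
gripper_width: 0.157
[ 0.50234421 -0.20482606  0.05795447] 87.23590894123173 (np.float64(-0.17955959009540923), np.float64(0.025790313311453896), np.float64(-9.964091058768277)) [1.5788784  2.30560726 3.95684807] [ 0.25742585 -0.25229731 -0.09643228]
```

View pics/m_wrist.png

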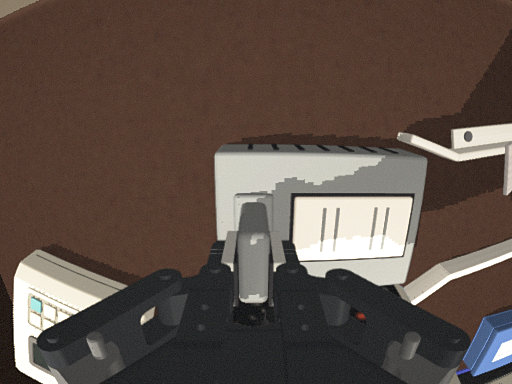

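```bash
python3 - <<'E'
from rows import *; from h import *
import pickle
w=pickle.load(open("wm.pkl","rb")); a=w["image"]
cv2.imwrite("pics/m2.png",cv2.resize(a[110:310,200:512],None,fx=2.5,fy=2.5,interpolation=cv2.INTER_CUBIC))
E
```

```text
(no output)
```

View pics/m2.png

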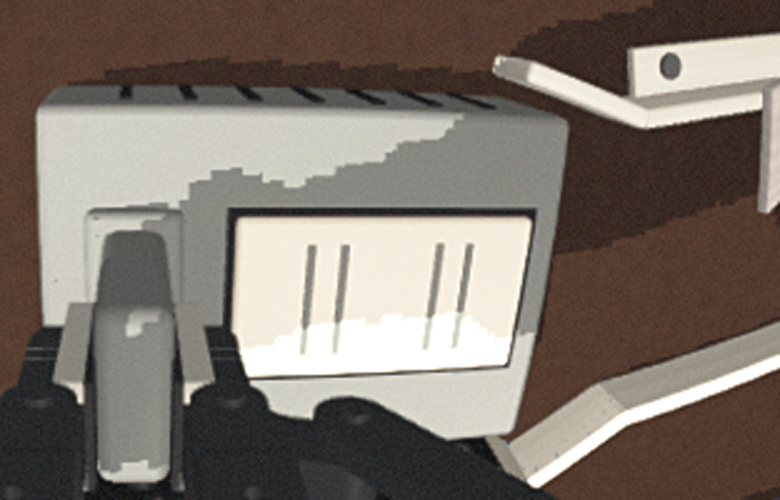

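```bash
python3 - <<'E'
from rows import *; from h import *
import pickle
w=pickle.load(open("wm.pkl","rb"))
q=lambda n,x,y,z:(lambda p:print(n,p.round(4),"dock",((p-O)@X).round(4),((p-O)@Y).round(4)))(onz(w,200+x/2.5,110+y/2.5,z,True)[:2])
q("FL",566,121,.04);q("FR",514,434,.04);q("RL",39,106,.04);q("Lbend",648,128,.022);q("Ltip",531,80,.022);q("Rbend top",628,410,.022);q("Rbend bot",602,384,0);q("Rtip top",532,487,.022)
for t in[(.065,.045),(.065,-.045),(-.065,.045)]:
    d=np.radians(-9.96); print("pred",-.1796+t[0]*np.cos(d)-t[1]*np.sin(d),.0258+t[0]*np.sin(d)+t[1]*np.cos(d))
E
```

```text
FL [ 0.4618 -0.0969] dock -0.1098 0.0599
FR [ 0.5512 -0.0997] dock -0.1238 -0.0284
RL [ 0.4548 -0.2246] dock -0.2355 0.0829
Lbend [ 0.4671 -0.0541] dock -0.0679 0.0493
Ltip [ 0.4538 -0.0975] dock -0.1094 0.0679
Rbend top [ 0.563  -0.0417] dock -0.0677 -0.0474
Rbend bot [ 0.5649 -0.0386] dock -0.0648 -0.0497
Rtip top [ 0.5882 -0.0757] dock -0.1046 -0.0681
pred -0.10779640430472084 0.05887935376075062
pred -0.12336285919519915 -0.02976423304699708
pred -0.23583714080480087 0.08136423304699708
```

```bash
cat > nxt.py <<'E'
import sys
from rows import *; from h import *
from plant import manip
def now():
    s=manip.state(); M=q2R(s["tool_rot"]); psi=np.arctan2(M[1,0],M[0,0]); c=s["tool_pos"][:2]
    print("t",s["time"],"z",s["tool_pos"][2].round(4),"cas",np.round(inv(c,psi),4),"F",s["contact_force"].round(1),"T",s["ft_torque"].round(2),"g",round(s["gripper_width"],3))
    return c,psi
def show(W):
    c,p=now()
    for w in W: print(w,"dx %.4f dy %.4f az %.4f"%row(c,p,*w),np.round(clear(w[0],w[1],np.radians(w[2]))[1],4))
E
python3 -c "
from nxt import *
show([(-.16,.0195,-11),(-.14,.0125,-11),(-.13,.010,-9.5),(-.12,.0075,-7.75)])"
```

```text
t 7.725 z 0.058 cas [-0.1796  0.0258 -9.9798] F [2.7 1.8 4.7] T [ 0.37 -0.36 -0.  ] g 0.156
(-0.16, 0.0195, -11) dx 0.0204 dy 0.0021 az 0.0178 [0.0042 0.0257 0.0099]
(-0.14, 0.0125, -11) dx 0.0414 dy 0.0055 az 0.0178 [0.0033 0.0102 0.0069]
(-0.13, 0.01, -9.5) dx 0.0516 dy 0.0073 az -0.0084 [0.0026 0.0043 0.0047]
(-0.12, 0.0075, -7.75) dx 0.0619 dy 0.0094 az -0.0389 [0.002  0.0021 0.0023]
```

```bash
python3 -m handwheel '[{"dx":0.0205,"dy":0.002,"dz":0,"ax":0,"ay":0,"az":0.018},{"dx":0.041,"dy":0.0055,"dz":0,"ax":0,"ay":0,"az":0.018},{"dx":0.0515,"dy":0.0075,"dz":0,"ax":0,"ay":0,"az":-0.008},{"dx":0.0515,"dy":0.0075,"dz":0,"ax":0,"ay":0,"az":-0.008}]'
python3 - <<'E'
from nxt import *
show([(-.12,.0075,-7.75),(-.11,.006,-6.75),(-.1,.005,-5.75),(-.09,.0037,-5),(-.08,.0025,-4)])
import pickle
w=manip.grab_frame("wrist"); pickle.dump(w,open("wn.pkl","wb"));a=w["image"]
cv2.imwrite("pics/n2.png",cv2.resize(a[110:310,200:512],None,fx=2.5,fy=2.5,interpolation=cv2.INTER_CUBIC))
E
```

```text
time: 8.22
tool_pos: [0.5118, -0.1541, 0.0579]
tool_rot: [0.0, 0.721, 0.693, 0.001]
contact_force: [1.0, 1.5, 6.2]
gripper_width: 0.155
t 8.225 z 0.0579 cas [-0.1303  0.0104 -9.4435] F [1.  1.5 6.2] T [-0.05 -0.06  0.14] g 0.155
(-0.12, 0.0075, -7.75) dx 0.0107 dy 0.0024 az -0.0296 [0.002  0.0021 0.0023]
(-0.11, 0.006, -6.75) dx 0.0208 dy 0.0030 az -0.0470 [0.0014 0.0017 0.0017]
(-0.1, 0.005, -5.75) dx 0.0309 dy 0.0031 az -0.0645 [0.001  0.0017 0.0016]
(-0.09, 0.0037, -5) dx 0.0410 dy 0.0033 az -0.0776 [0.001  0.0012 0.0014]
(-0.08, 0.0025, -4) dx 0.0511 dy 0.0036 az -0.0950 [0.0011 0.0011 0.0012]
```

View pics/n2.png

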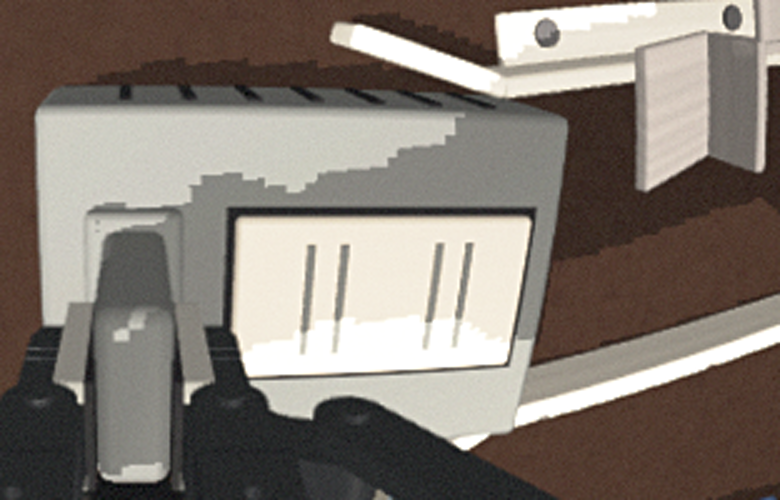

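```bash
python3 - <<'E'
from rows import *; from h import *
import pickle
w=pickle.load(open("wn.pkl","rb"))
q=lambda n,x,y,z:(lambda p:print(n,p.round(4),"dock",((p-O)@X).round(4),((p-O)@Y).round(4)))(onz(w,200+x/2.5,110+y/2.5,z,True)[:2])
q("FL",566,121,.04);q("FR",514,434,.04);q("RL",39,106,.04);q("Lbend",500,96,.022);q("Lrail",635,82,.022);q("R top",550,413,.022);q("R top2",770,330,.022);q("R bot2",770,300,0)
for t in[(.065,.045),(.065,-.045),(-.065,.045)]:
    d=np.radians(-9.44); print("pred",-.1303+t[0]*np.cos(d)-t[1]*np.sin(d),.0104+t[0]*np.sin(d)+t[1]*np.cos(d))
E
```

```text
FL [ 0.4703 -0.0466] dock -0.0609 0.0452
FR [ 0.5596 -0.0486] dock -0.0741 -0.0432
RL [ 0.4644 -0.1742] dock -0.1868 0.0671
Lbend [ 0.4667 -0.0568] dock -0.0706 0.0501
Lrail [ 0.4618 -0.0103] dock -0.0238 0.049
R top [ 0.5666 -0.0245] dock -0.0511 -0.0531
R top2 [0.549  0.0767] dock 0.0516 -0.0483
R bot2 [0.5481 0.0995] dock 0.0743 -0.0503
pred -0.058799576033581824 0.04412965123778267
pred -0.07356089720525621 -0.0446515595968679
pred -0.18703910279474378 0.06545155959686791
```

```bash
python3 -m handwheel '[{"dx":0.0055,"dy":0.002,"dz":0,"ax":0,"ay":0,"az":-0.016},{"dx":0.0105,"dy":0.003,"dz":0,"ax":0,"ay":0,"az":-0.03},{"dx":0.0155,"dy":0.0033,"dz":0,"ax":0,"ay":0,"az":-0.039},{"dx":0.0205,"dy":0.0035,"dz":0,"ax":0,"ay":0,"az":-0.047},{"dx":0.0205,"dy":0.0035,"dz":0,"ax":0,"ay":0,"az":-0.047}]'
python3 - <<'E'
from nxt import *
show([(-.1,.0045,-5.75),(-.09,.003,-5),(-.08,.002,-4),(-.07,.001,-3),(-.06,.0005,-1.5)])
E
```

```text
time: 8.9
tool_pos: [0.5161, -0.1344, 0.0579]
tool_rot: [0.001, 0.705, 0.71, 0.0]
contact_force: [-0.3, -2.8, 5.9]
gripper_width: 0.151
t 8.9 z 0.0579 cas [-1.11e-01  5.70e-03 -6.80e+00] F [-0.3 -2.8  5.9] T [-0.61  0.04  0.02] g 0.151
(-0.1, 0.0045, -5.75) dx 0.0111 dy 0.0007 az -0.0183 [0.0015 0.0012 0.0011]
(-0.09, 0.003, -5) dx 0.0212 dy 0.0015 az -0.0314 [0.0017 0.0005 0.0007]
(-0.08, 0.002, -4) dx 0.0313 dy 0.0021 az -0.0489 [0.0016 0.0006 0.0007]
(-0.07, 0.001, -3) dx 0.0414 dy 0.0027 az -0.0663 [0.002  0.0007 0.0006]
(-0.06, 0.0005, -1.5) dx 0.0515 dy 0.0031 az -0.0925 [0.0023 0.0018 0.0006]
```

```bash
python3 -m handwheel '[{"dx":0.0055,"dy":0.0005,"dz":0,"ax":0,"ay":0,"az":-0.009},{"dx":0.011,"dy":0.001,"dz":0,"ax":0,"ay":0,"az":-0.018},{"dx":0.016,"dy":0.0015,"dz":0,"ax":0,"ay":0,"az":-0.025},{"dx":0.021,"dy":0.002,"dz":0,"ax":0,"ay":0,"az":-0.032},{"dx":0.021,"dy":0.002,"dz":0,"ax":0,"ay":0,"az":-0.032}]'
python3 - <<'E'
from nxt import *
show([(-.08,.002,-4),(-.07,.001,-3),(-.06,.0005,-1.5),(-.05,0,-.5)])
import pickle
w=manip.grab_frame("wrist"); pickle.dump(w,open("wo.pkl","wb"));a=w["image"]
cv2.imwrite("pics/o2.png",cv2.resize(a[90:310,200:512],None,fx=2.5,fy=2.5,interpolation=cv2.INTER_CUBIC))
E
```

```text
time: 9.52
tool_pos: [0.5179, -0.1134, 0.0579]
tool_rot: [0.001, 0.693, 0.721, 0.0]
contact_force: [0.2, -3.1, 5.8]
gripper_width: 0.155
t 9.525 z 0.0579 cas [-9.0300e-02  2.6000e-03 -4.9612e+00] F [ 0.2 -3.1  5.8] T [-0.67  0.01  0.09] g 0.155
(-0.08, 0.002, -4) dx 0.0104 dy 0.0005 az -0.0168 [0.0016 0.0006 0.0007]
(-0.07, 0.001, -3) dx 0.0204 dy 0.0013 az -0.0342 [0.002  0.0007 0.0006]
(-0.06, 0.0005, -1.5) dx 0.0305 dy 0.0021 az -0.0604 [0.0023 0.0018 0.0006]
(-0.05, 0, -0.5) dx 0.0406 dy 0.0025 az -0.0779 [0.0028 0.0024 0.0083]
```

View pics/o2.png

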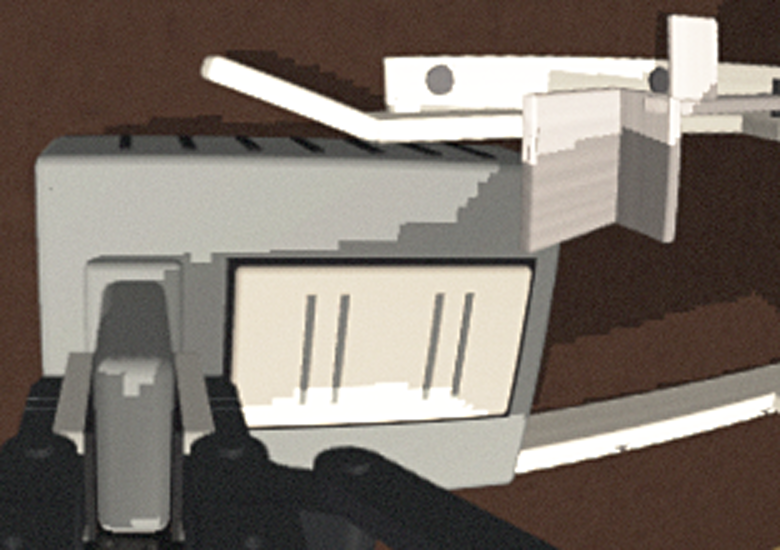

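```bash
python3 -m handwheel '[{"dx":0.005,"dy":0.0002,"dz":0,"ax":0,"ay":0,"az":-0.008},{"dx":0.0105,"dy":0.0004,"dz":0,"ax":0,"ay":0,"az":-0.017},{"dx":0.0155,"dy":0.0008,"dz":0,"ax":0,"ay":0,"az":-0.026},{"dx":0.0205,"dy":0.0012,"dz":0,"ax":0,"ay":0,"az":-0.034},{"dx":0.0205,"dy":0.0012,"dz":0,"ax":0,"ay":0,"az":-0.034}]'
python3 -c "
from nxt import *
show([(-.06,.0005,-1.5),(-.05,0,-.5),(-.04,0,0)])"
```

```text
time: 10.2
tool_pos: [0.5183, -0.0929, 0.0579]
tool_rot: [0.001, 0.681, 0.732, 0.0]
contact_force: [-0.3, -2.6, 5.9]
gripper_width: 0.149
t 10.2 z 0.0579 cas [-6.9900e-02  1.1000e-03 -3.0107e+00] F [-0.3 -2.6  5.9] T [-0.67 -0.04  0.09] g 0.149
(-0.06, 0.0005, -1.5) dx 0.0099 dy 0.0012 az -0.0264 [0.0023 0.0018 0.0006]
(-0.05, 0, -0.5) dx 0.0200 dy 0.0019 az -0.0438 [0.0028 0.0024 0.0083]
(-0.04, 0, 0) dx 0.0300 dy 0.0018 az -0.0525 [3.0000e-03 3.0000e-03 8.4347e+00]
```

```bash
python3 -m handwheel '[{"dx":0.005,"dy":0.0005,"dz":0,"ax":0,"ay":0,"az":-0.012},{"dx":0.010,"dy":0.0010,"dz":0,"ax":0,"ay":0,"az":-0.024},{"dx":0.020,"dy":0.0018,"dz":0,"ax":0,"ay":0,"az":-0.044},{"dx":0.030,"dy":0.0018,"dz":0,"ax":0,"ay":0,"az":-0.052},{"dx":0.030,"dy":0.0018,"dz":0,"ax":0,"ay":0,"az":-0.052}]'
python3 - <<'E'
from nxt import *
show([(-.03,0,0),(-.02,0,0),(0,0,0),(.03,0,0),(.05,0,0),(.06,0,0),(.067,0,0),(.069,0,0)])
import pickle
w=manip.grab_frame("wrist"); pickle.dump(w,open("wp.pkl","wb"));a=w["image"]
cv2.imwrite("pics/p2.png",cv2.resize(a[90:310,200:512],None,fx=2.5,fy=2.5,interpolation=cv2.INTER_CUBIC))
E
```

```text
time: 10.82
tool_pos: [0.5179, -0.0621, 0.0579]
tool_rot: [0.0, 0.661, 0.75, 0.0]
contact_force: [0.4, -1.4, 6.6]
gripper_width: 0.154
t 10.825 z 0.0579 cas [-0.0393 -0.0001 -0.0223] F [ 0.4 -1.4  6.6] T [-0.4  -0.08  0.07] g 0.154
(-0.03, 0, 0) dx 0.0093 dy -0.0001 az -0.0004 [3.0000e-03 3.0000e-03 8.4359e+00]
(-0.02, 0, 0) dx 0.0193 dy -0.0001 az -0.0004 [3.0000e-03 3.0000e-03 8.4372e+00]
(0, 0, 0) dx 0.0393 dy -0.0001 az -0.0004 [3.0000e-03 3.0000e-03 8.4397e+00]
(0.03, 0, 0) dx 0.0693 dy -0.0001 az -0.0004 [3.0000e-03 3.0000e-03 8.4435e+00]
(0.05, 0, 0) dx 0.0893 dy -0.0001 az -0.0004 [3.000e-03 3.000e-03 8.446e+00]
(0.06, 0, 0) dx 0.0993 dy -0.0001 az -0.0004 [3.0000e-03 3.0000e-03 8.4472e+00]
(0.067, 0, 0) dx 0.1063 dy -0.0001 az -0.0004 [3.0000e-03 3.0000e-03 8.4481e+00]
(0.069, 0, 0) dx 0.1083 dy -0.0001 az -0.0004 [3.0000e-03 3.0000e-03 8.4484e+00]
```

View pics/p2.png

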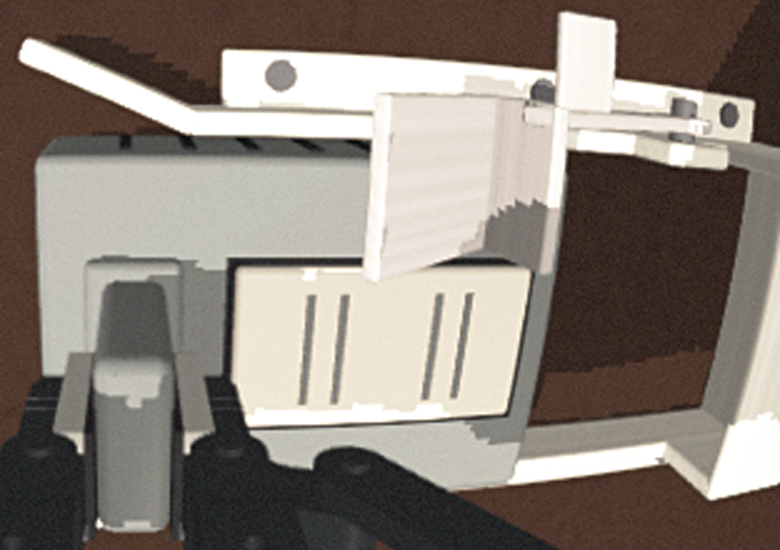

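```bash
python3 -m handwheel '[{"dx":0.008,"dy":0,"dz":0,"ax":0,"ay":0,"az":0},{"dx":0.018,"dy":0,"dz":0,"ax":0,"ay":0,"az":0},{"dx":0.028,"dy":0,"dz":0,"ax":0,"ay":0,"az":0},{"dx":0.038,"dy":0,"dz":0,"ax":0,"ay":0,"az":0},{"dx":0.045,"dy":0,"dz":0,"ax":0,"ay":0,"az":0}]'
python3 - <<'E'
from nxt import *
show([(.03,0,0),(.05,0,0),(.06,0,0),(.067,0,0),(.069,0,0)])
import pickle
w=manip.grab_frame("wrist"); a=w["image"]
cv2.imwrite("pics/q2.png",cv2.resize(a[90:310,200:512],None,fx=2.5,fy=2.5,interpolation=cv2.INTER_CUBIC))
E
```

```text
time: 11.5
tool_pos: [0.5124, -0.0183, 0.0579]
tool_rot: [0.001, 0.662, 0.75, -0.0]
contact_force: [0.9, -5.5, 5.4]
gripper_width: 0.155
t 11.5 z 0.0579 cas [ 0.0049 -0.0001 -0.0397] F [ 0.9 -5.5  5.4] T [-0.92 -0.14  0.02] g 0.155
(0.03, 0, 0) dx 0.0251 dy -0.0001 az -0.0007 [3.0000e-03 3.0000e-03 8.4435e+00]
(0.05, 0, 0) dx 0.0451 dy -0.0001 az -0.0007 [3.000e-03 3.000e-03 8.446e+00]
(0.06, 0, 0) dx 0.0551 dy -0.0001 az -0.0007 [3.0000e-03 3.0000e-03 8.4472e+00]
(0.067, 0, 0) dx 0.0621 dy -0.0001 az -0.0007 [3.0000e-03 3.0000e-03 8.4481e+00]
(0.069, 0, 0) dx 0.0641 dy -0.0001 az -0.0007 [3.0000e-03 3.0000e-03 8.4484e+00]
```

View pics/q2.png

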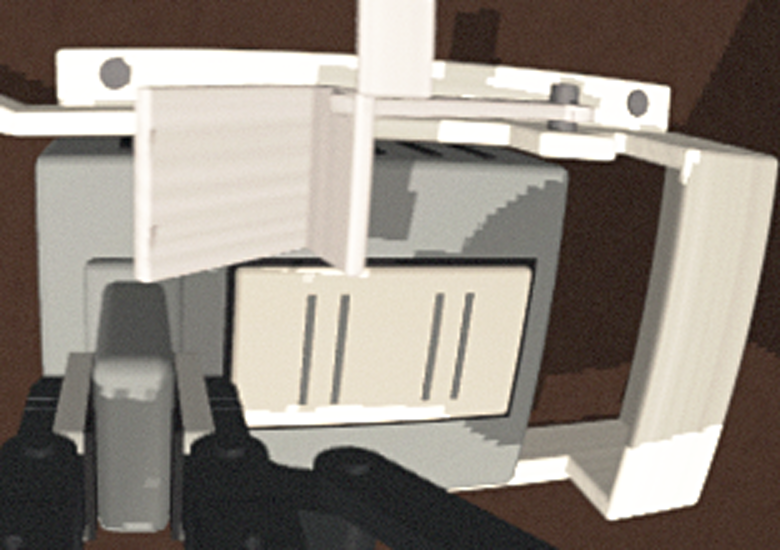

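```bash
python3 -m handwheel '[{"dx":0.008,"dy":0,"dz":0,"ax":0,"ay":0,"az":0},{"dx":0.018,"dy":0,"dz":0,"ax":0,"ay":0,"az":0},{"dx":0.028,"dy":0,"dz":0,"ax":0,"ay":0,"az":0},{"dx":0.038,"dy":0,"dz":0,"ax":0,"ay":0,"az":0},{"dx":0.047,"dy":0,"dz":0,"ax":0,"ay":0,"az":0}]'
python3 - <<'E'
from nxt import *
show([(.06,0,0),(.067,0,0),(.069,0,0)])
import pickle
w=manip.grab_frame("wrist"); a=w["image"]
cv2.imwrite("pics/r2.png",cv2.resize(a[90:310,150:462],None,fx=2.5,fy=2.5,interpolation=cv2.INTER_CUBIC))
E
```

```text
time: 12.18
tool_pos: [0.5065, 0.0282, 0.0579]
tool_rot: [0.001, 0.662, 0.75, -0.0]
contact_force: [0.4, -6.2, 5.9]
gripper_width: 0.152
t 12.175 z 0.0579 cas [ 0.0518 -0.0002 -0.0484] F [ 0.4 -6.2  5.9] T [-0.94 -0.12 -0.01] g 0.152
(0.06, 0, 0) dx 0.0082 dy -0.0001 az -0.0008 [3.0000e-03 3.0000e-03 8.4472e+00]
(0.067, 0, 0) dx 0.0152 dy -0.0001 az -0.0008 [3.0000e-03 3.0000e-03 8.4481e+00]
(0.069, 0, 0) dx 0.0172 dy -0.0002 az -0.0008 [3.0000e-03 3.0000e-03 8.4484e+00]
```

View pics/r2.png

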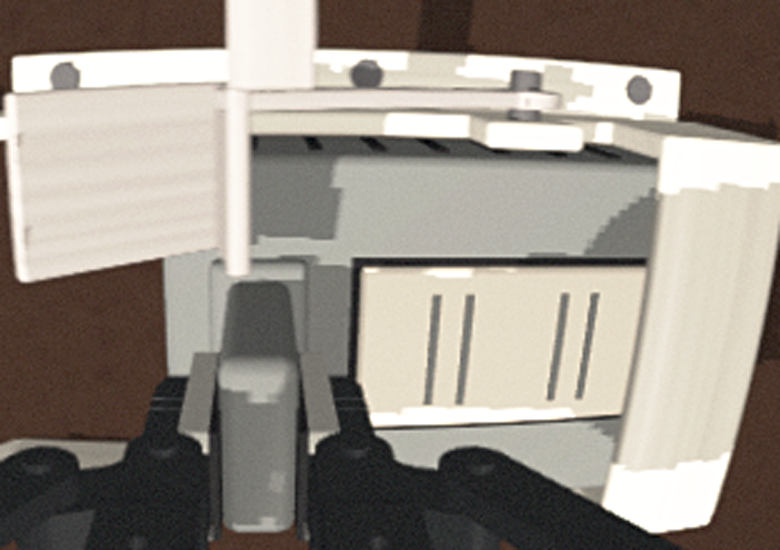

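```bash
python3 -m handwheel '[{"dx":0.006,"dy":0,"dz":0,"ax":0,"ay":0,"az":0},{"dx":0.010,"dy":0,"dz":0,"ax":0,"ay":0,"az":0},{"dx":0.013,"dy":0,"dz":0,"ax":0,"ay":0,"az":0},{"dx":0.0155,"dy":0,"dz":0,"ax":0,"ay":0,"az":0},{"dx":0.0155,"dy":0,"dz":0,"ax":0,"ay":0,"az":0}]'
python3 - <<'E'
from nxt import *
now()
w=manip.grab_frame("wrist"); a=w["image"]
cv2.imwrite("pics/s2.png",cv2.resize(a[90:310,120:432],None,fx=2.5,fy=2.5,interpolation=cv2.INTER_CUBIC))
E
```

```text
time: 12.85
tool_pos: [0.5046, 0.0438, 0.0579]
tool_rot: [0.001, 0.662, 0.75, -0.0]
contact_force: [0.8, -4.5, 6.8]
gripper_width: 0.152
t 12.85 z 0.0579 cas [ 0.0674 -0.0002 -0.0433] F [ 0.8 -4.5  6.8] T [-0.79 -0.11  0.02] g 0.152
```

View pics/s2.png

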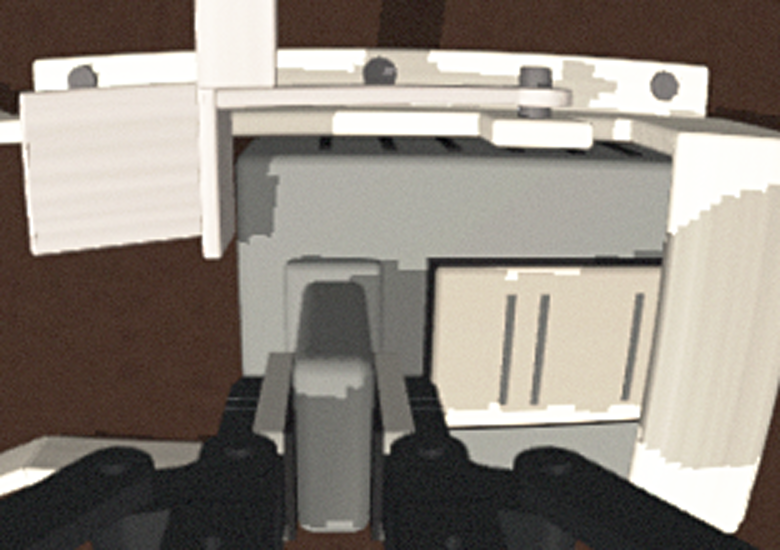

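```bash
python3 - <<'E'
from nxt import *
w=manip.grab_frame("wrist"); P=fcloud(w)
for n,x,y in [("nose far low",35,240),("nose far up",35,120),("nose near holding",195,180),("nose",120,170),("hold edge",212,230),("top rear",250,250),("cass RL",250,200),("cover",560,350)]:
    u,v=int(120+x/2.5),int(90+y/2.5); p=np.median(P[v-1:v+2,u-1:u+2].reshape(-1,3),0); d=p[:2]-O; print(n,"dock",(d@X).round(4),(d@Y).round(4),"z",p[2].round(4))
f=manip.grab_frame("scene"); cv2.imwrite("pics/t_scene.png",cv2.resize(f["image"][150:290,170:350],None,fx=4.4,fy=4.2,interpolation=cv2.INTER_CUBIC))
E
```

```text
nose far low dock -0.0426 0.0308 z 0.0517
nose far up dock -0.0407 0.0572 z 0.0507
nose near holding dock -0.0086 0.0407 z 0.0356
nose dock -0.024 0.0447 z 0.043
hold edge dock -0.0023 0.0337 z 0.0548
top rear dock 0.0043 0.0255 z 0.0408
cass RL dock 0.0046 0.0371 z 0.0411
cover dock 0.0768 0.0018 z 0.0439
```

View pics/t_scene.png

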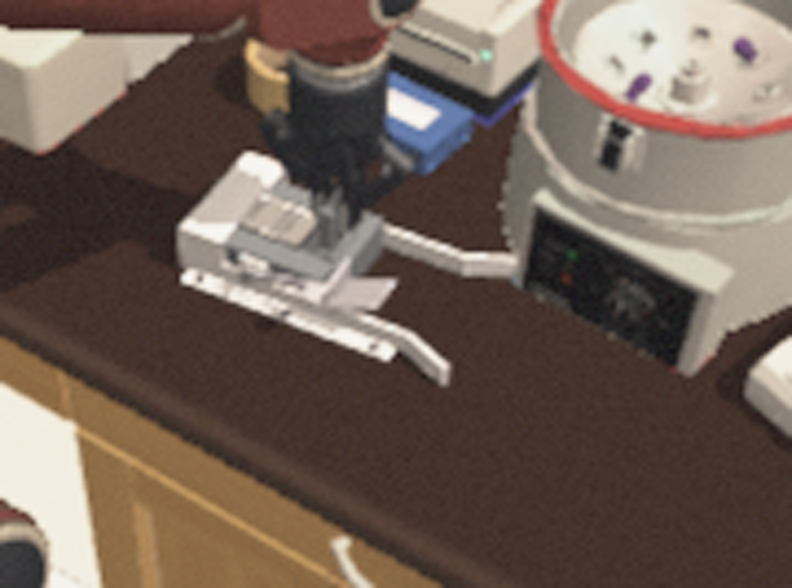

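```bash
python3 -m handwheel '[{"dx":0,"dy":0,"dz":0,"ax":0,"ay":0,"az":0},{"dx":0,"dy":0,"dz":0,"ax":0,"ay":0,"az":0},{"dx":0,"dy":0,"dz":0,"ax":0,"ay":0,"az":0},{"dx":0,"dy":0,"dz":0,"ax":0,"ay":0,"az":0}]' 0
python3 -m handwheel '[{"dx":0,"dy":0,"dz":-0.015,"ax":0,"ay":0,"az":0},{"dx":0,"dy":0,"dz":-0.04,"ax":0,"ay":0,"az":0},{"dx":0,"dy":0,"dz":-0.08,"ax":0,"ay":0,"az":0},{"dx":0,"dy":0,"dz":-0.12,"ax":0,"ay":0,"az":0},{"dx":0,"dy":0,"dz":-0.15,"ax":0,"ay":0,"az":0}]'
python3 -m handwheel '[{"dx":0,"dy":0,"dz":-0.03,"ax":0,"ay":0,"az":0},{"dx":0,"dy":0,"dz":-0.04,"ax":0,"ay":0,"az":0},{"dx":0,"dy":0,"dz":-0.04,"ax":0,"ay":0,"az":0}]'
python3 - <<'E'
from nxt import *
now()
w=manip.grab_frame("wrist"); cv2.imwrite("pics/u_wrist.png",cv2.resize(w["image"][20:300,120:500],None,fx=2,fy=2))
import pickle; pickle.dump(w,open("wu.pkl","wb"))
E
```

```text
time: 13.5
tool_pos: [0.5037, 0.0443, 0.0569]
tool_rot: [-0.0, 0.662, 0.75, -0.0]
contact_force: [-0.7, 0.3, 0.6]
gripper_width: 0.983
time: 14.12
tool_pos: [0.5048, 0.0442, 0.2109]
tool_rot: [0.001, 0.662, 0.75, 0.001]
contact_force: [-0.1, 0.2, -0.3]
gripper_width: 0.999
time: 14.5
tool_pos: [0.5043, 0.0442, 0.2481]
tool_rot: [0.001, 0.662, 0.75, 0.0]
contact_force: [0.5, -0.5, 0.1]
gripper_width: 0.995
t 14.5 z 0.2481 cas [ 0.0679  0.     -0.0818] F [ 0.5 -0.5  0.1] T [-0.07 -0.05 -0.01] g 0.995
```

View pics/u_wrist.png

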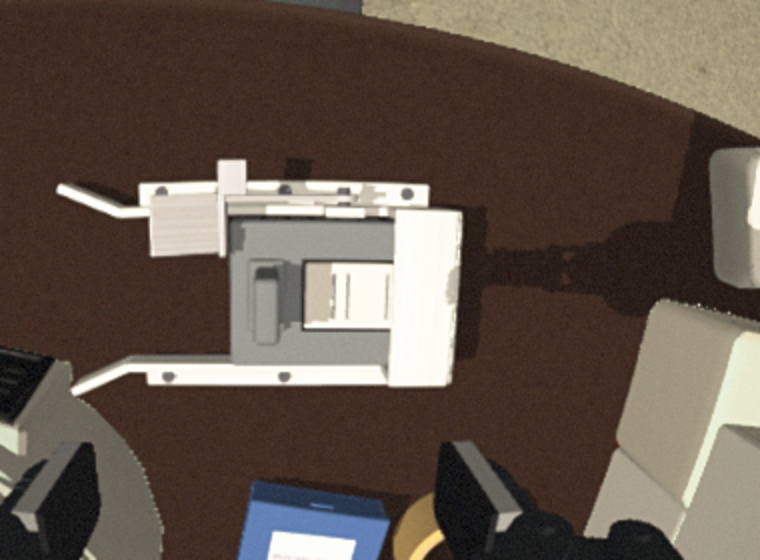

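```bash
python3 - <<'E'
from nxt import *
import pickle
w=pickle.load(open("wu.pkl","rb"));P=fcloud(w)
for n,x,y in [("nose far",156,225),("nose mid",185,225),("nose near",212,225),("cass rear top",236,290),("cass mid top",280,240),("cover",350,300),("fin",265,300)]:
    u,v=int(120+x/2),int(20+y/2); p=np.median(P[v-1:v+2,u-1:u+2].reshape(-1,3),0); d=p[:2]-O; print(n,"dock",(d@X).round(4),(d@Y).round(4),"z",p[2].round(4))
print(manip.job_done())
E
```

```text
nose far dock -0.0399 0.0462 z 0.051
nose mid dock -0.0247 0.0453 z 0.0426
nose near dock -0.0089 0.0445 z 0.0359
cass rear top dock 0.0053 0.0051 z 0.0407
cass mid top dock 0.0316 0.0351 z 0.0411
cover dock 0.0737 -0.0002 z 0.0446
fin dock 0.0222 0.0087 z 0.09
the job is handed in; nothing more can be done
None
```

The cassette is loaded in the dock with its cover down and the catch dropped behind it. I handed the job in at about 14.5 s, with no verdict reported.

**What I did:**
- I pressed the cover down with the closed fingertips until the force rose to 19.5 N, with its top face at 43 mm.
- I then gripped the handle fin and slid the cassette along the worktop past the centrifuge panel and into the dock.
- The cassette's own front edge lifted the catch. I pushed on until it dropped, opened the gripper and rose straight up.

**Last checks:**
- **Cassette:** its centre is at about dock x = 67 mm, in the 65–69 mm range. Its top measures a level 41 mm, so it is upright.
- **Catch:** its nose slopes from 36 to 51 mm high, as measured with the hand camera, which matches its rest position. The holding face is at the cassette's rear edge.
- **Cover:** the hand camera read 44.6 mm at the end. That is within about 1 mm of fully down, because the camera reads about 1 mm high.
- **Gripper:** it is open and clear, with the wrist force near zero.
- **Contact on the way in:** I saw no sideways force from the rails or the panel. The lengthwise force stayed near 6 N.

**Disagreements:** the scene camera placed things about 5 mm off from the hand camera, so I relied on the hand camera. My first two move calls were refused because keys were missing, and nothing moved. I did not re-measure the bystanders at the end; the gripper and arm stayed clear of them.

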